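Lengthen the train cassette and load it from the stock case

ROBOT

A 6-joint arm with a two-finger parallel gripper is mounted at the origin on a cart in front of the work surface, level with it; the furniture and walls round the work are solid. World frame = base frame: x ahead of the robot, y to its left, z up, the work surface at z = 0. Lengths are in m, angles in degrees, forces in N, time in s.
With the tool pointing down it reaches from about 0.25 to 0.725 m from the base axis. Payload 9.7 kg.
Tool frame: the origin (TCP) lies between the finger pads; the fingertips stand 25 mm ahead of it and the grasp point (between the pads) lies 6 mm ahead of it; z points along the fingers, y is the line along which they close (so a half turn about z gives the same grasp; the last joint's range is limited). The gripper opens to 85 mm and grips with 20 to 120 N. Pads are 22 mm wide; open, the fingers measure 114 mm over their backs; the gripper's body (76 mm by 85 mm) begins 54 mm behind the grasp point. The pads swing forward as they close: fully open they stand 13 mm farther back than shut.
Start: joints at [-70.302, 4.979, 10.078, 95.1, 0, 90], TCP at [0.185, -0.518, 0.256] pointing down, gripper open.
Joint ranges: [-179.16, 179.16], [-48.56, 103.87], [-65.8, 70.77], [-126.05, 130.52], [-82.76, 87.17], [-180, 180]. Speed limits (degrees/s): [127.2, 127.2, 147.25, 180, 180, 180].

INTERFACE

Orientations are given as [roll, pitch, yaw] about the fixed x, y, z axes, in that order (R = Rz(yaw) Ry(pitch) Rx(roll)).
In Python, from workcell import bot gives the robot as it stands.
- The arm moves only by the shell command python3 drive.py 'ROWS' [FORCE]. ROWS is a JSON list of rows, 1 to 5 of them, each written [[dx, dy, dz], turn, opening]: dx, dy, dz in m, then a turn about the tool's z in degrees, then the finger opening in m; each row is the pose to reach, as a shift and turn from the pose commanded when the command began, along the tool's axes at that moment; what a row does not reach only later rows make up. A row lasts 1/12 s, in which the tool goes at most 0.0417 m and 7.16 degrees, less where a joint would pass 70% of its speed; a pose out of reach is approached as far as the arm can. The fingers move at their own pace and stop on an object; FORCE is the grip in N (left out, the last holds). Time passes only in rows, so rows that do not move let the fingers close. It prints the time, the measured TCP pose, the force, the opening and the grip force at its end. Input that does not fit is refused with a message, and nothing moves.
- bot.get_obs(): the state, without advancing time (a new reading comes with each control period).
- bot.camera(name): name is "side" or "top" or "wrist"; returns the picture (400x640x3 uint8, blue, green, red); there is no depth.
- bot.camera_info(name): a dict with "mtx" (3x3 intrinsics, pixels), "extrinsics" (4x4, takes a point from camera to world coordinates). Camera axes: x right, y down, z forward; pixel columns grow to the right and rows downward; lengths in m; the calibration is good to about 2 mm. The wrist camera is an equidistant fisheye: a pixel r from the principal point sees the ray r / f radians off the axis. A picture is of the moment at which its call begins: read the wrist's pose just before it. camera_info takes no time and is no camera call; for the wrist camera it gives the pose at the moment of the call.
- bot.job_done(): hands the job in; it is judged then, once.
The state is a dict: "time": time; "q": joint angles; "qd": joint speeds; "joint_efforts": joint torques, N m; "ee_pos": TCP position; "tcp_rot": TCP orientation; "wrist_force": force on the tool from outside, world axes, zero at the start; "torque": the same for the moment, N m; "opening": finger opening in m; "grasp_force": force on a finger pad.
Only numpy, scipy, OpenCV 4.12 (cv2) and the standard library are available. Lean on these libraries where they do the work, as an engineer would, in place of code of your own. Each camera call takes 0.05 s, during which the arm holds its last target. There are 200 camera calls.

TASK

The train cassette on the bench is set too short for this evening's goods vans: press the snap button on its end-stop tube flush, slide the end stop out to the next hole and see that the button springs back out and locks there. Lift the stock case's lid open until it rests on its stop, move every van in the case into the cassette's trough, standing upright one behind the other between the two end stops, and close the lid again. Leave the other models and the paint alone.

Things in the scene. Friction and masses are not known exactly. Their poses are not given: they have to be found in the camera images.
- cassette: Loose train cassette (1.3 kg, shifts if pushed): plywood base 60 x 384 x 9 mm, long axis y, origin at its underside centre. Aluminium angles form a trough along y: x = -12 to 12 mm, floor at z = 9, walls to z = 26. Ends: a fixed stop (inner face y = 185, top z = 45) and the sliding one, on a fixed 16 mm tube (axis z = 34) with two cross holes 86 mm apart, held by a post at y = -172 to -186.
- end_stop (a joint): Sliding end stop, m. 0 = in the inner hole, trough 139 mm long (too short for two vans); grows as it is slid towards the cassette's -y end; 0.086 = in the next hole, trough 225 mm long, its face at cassette y = -40 mm. Travel -0.006 to 0.096; about 2 N to slide when unlocked; locked with 1 mm play while the button is out.
- collar (a point): Centre of the black collar (36 x 34 x 28 mm) at the -y end of the sliding 22 mm aluminium tube, 34 mm above the cassette's underside, axes as the cassette's. The tube runs in +y to the stop plate, whose face is 101 mm from this point. Squeeze collar and button together along x: the button goes in flush with the collar's -x face, and collar and tube then move with the gripper.
- snap_button (a joint): How far the spring snap button is pressed, m. 0 = fully out (6.5 mm proud of the collar's -x face), locked in a hole; 0.0065 = flush, tooth withdrawn; between holes it rides on the tube at about 0.0055. Spring 3 N at first, 6.3 N when flush.
- button_cap (a point): Centre of the outer end of the round snap button, 11 mm in diameter, on the collar's -x face, 2 mm to -y of the collar's centre and at its height; it is pressed towards the cassette's +x.
- stock_case: Dark green rolling-stock case, fixed to the bench, 165 (x) x 224 (y) x 53 mm closed, origin at the centre of its underside, front facing -x, hinge at the +x side. Walls 34 mm high, 3 mm thick; inner floor at z = 9; slots along y, 216 mm long, 23 mm wide, between dividers with tops at z = 28. Vans stand only in the two front slots, centred on x = -51 and -18.5 mm.
- stock_case_lid (a joint): Lid angle, rad: 0 closed, 1.83 wide open on its stop, leaning back past upright. Let go below about 1.3 rad it falls shut; above that it stays. Open, it reaches 0.22 m above the bench.
- case_hinge (a point): Middle of the lid's hinge axis (along the case's y), 82 mm to +x of the case's origin and 38 mm up.
- lid_tab_grip (a point): Centre of the black pull tab that stands out 28 mm from the middle of the lid's front edge: 36 mm wide along y, 6 mm thick; when closed 181 mm in front of the hinge axis and 6 mm above it; moves with the lid. Held by its two ends along y, it turns between the fingers while the lid swings.
- van_a: Goods van, brown, grey roof: 18 mm wide (x), 71 mm long (y; 66 mm over the solid body), 35 mm high, about 30 g, origin at the centre of its underside. Starts upright in a slot of the case, long axis along the slot. May be absent.
- van_b: Goods van, same as van_a. May be absent.
- van_c: Goods van, same as van_a. May be absent.
- cottage_kit: Model cottage 52 x 73 x 50 mm at the back of the bench, to be left alone.
- tree_loose_b: Model fir tree 61 mm high, behind the grey controller, to be left alone.
- paint_pot_3: Paint pot, 38 mm in diameter, 50 mm high, between the case and the cassette, to be left alone.

How it is judged:
By the outcome, as a careful person would: the job done as asked, in the order asked, and still so for the second after the job is handed in, with the robot touching nothing.
Of van_a, van_b, van_c only 2 to 3 are there at a start; the rules pass over those that are not, and their reading is None.
At some moment in a run one of cassette may be knocked a few centimetres aside while the robot is not near it.
It also fails if it takes over 200 s, if anything falls off the work surface, if the arm or the gripper's body presses on something with over 40 N, if the wrist force passes 120 N, or if a joint passes its speed limit or range.

## Working session

There is one attempt and no reset: what is moved stays moved. The work goes in short steps, Python scripts to look and compute and a shell command to move; the robot and the scene stay as the last step left them, time stands still between calls to the robot, and variables do not carry over. Pictures are saved under pics/ and viewed, at most 14 in all, crops included, and the job is handed in when it is done.

```bash
ls; mkdir -p pics
cat > h.py <<'E'
import numpy as np,cv2
from workcell import bot
def shot(n,f=None):
    info=bot.camera_info(n); im=np.array(bot.camera(n)); 
    if f: cv2.imwrite(f'pics/{f}.png',im)
    return im,info
def ray(info,uv,fish=False):
    K=np.array(info['mtx']);T=np.array(info['extrinsics'])
    x=(uv[0]-K[0,2])/K[0,0];y=(uv[1]-K[1,2])/K[1,1]
    if fish:
        r=np.hypot(x,y); d=np.array([x/r*np.sin(r),y/r*np.sin(r),np.cos(r)]) if r>0 else np.array([0,0,1.])
    else: d=np.array([x,y,1.])
    d=T[:3,:3]@d
    return T[:3,3],d/np.linalg.norm(d)
def onz(info,uv,z,fish=False):
    o,d=ray(info,uv,fish); return o+d*(z-o[2])/d[2]
def tri(*rs):
    A=np.zeros((3,3));b=np.zeros(3)
    for o,d in rs:
        P=np.eye(3)-np.outer(d,d);A+=P;b+=P@o
    p=np.linalg.solve(A,b)
    return p,[np.linalg.norm(np.cross(p-o,d)) for o,d in rs]
def proj(info,p,fish=False):
    K=np.array(info['mtx']);T=np.array(info['extrinsics'])
    c=T[:3,:3].T@(np.array(p)-T[:3,3])
    if fish:
        r=np.hypot(c[0],c[1]);t=np.arctan2(r,c[2]);c=np.array([c[0]/r*t,c[1]/r*t,1])
    return K[0,0]*c[0]/c[2]+K[0,2],K[1,1]*c[1]/c[2]+K[1,2]
E
python3 - <<'E'
from h import *
for n in('top','side'):
    im,i=shot(n,n+'0'); print(n,np.round(i['mtx'],1).tolist(),np.round(i['extrinsics'],3).tolist())
o=bot.get_obs();print(o['ee_pos'],o['tcp_rot'],o['time'],o['opening'])
print(np.round(bot.camera_info('wrist')['extrinsics'],3).tolist(),bot.camera_info('wrist')['mtx'])
E
```

```text
drive.py
pics
workcell.py
top [[506.8, 0.0, 314.2], [0.0, 506.8, 204.9], [0.0, 0.0, 1.0]] [[0.008, -0.998, 0.069, 0.476], [-1.0, -0.008, 0.004, 0.012], [-0.003, -0.069, -0.998, 1.383], [0.0, 0.0, 0.0, 1.0]]
side [[495.6, 0.0, 323.7], [0.0, 495.6, 196.6], [0.0, 0.0, 1.0]] [[-0.999, 0.005, 0.053, 0.501], [-0.047, 0.399, -0.916, 1.027], [-0.026, -0.917, -0.398, 0.509], [0.0, 0.0, 0.0, 1.0]]
[ 0.18530631 -0.51766385  0.25567161] [-1.79933339e+02 -5.74080192e-04  1.96936908e+01] 0.1 0.08565205415105398
[[0.337, -0.893, -0.297, 0.262], [-0.941, -0.321, -0.104, -0.491], [-0.002, 0.315, -0.949, 0.373], [0.0, 0.0, 0.0, 1.0]] [[309.70691629   0.         315.13144114]
 [  0.         309.70691629 195.77977541]
 [  0.           0.           1.        ]]
```

View pics/top0.png

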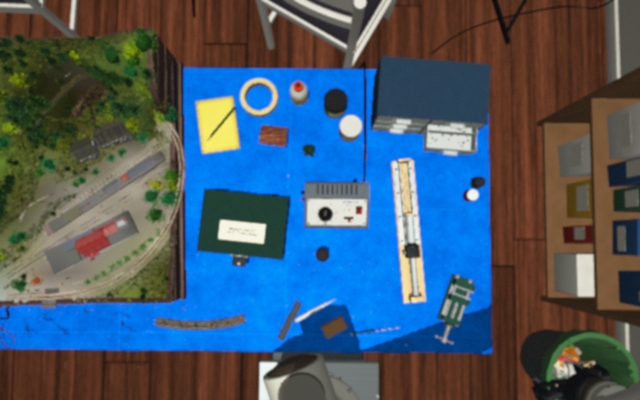

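View pics/side0.png

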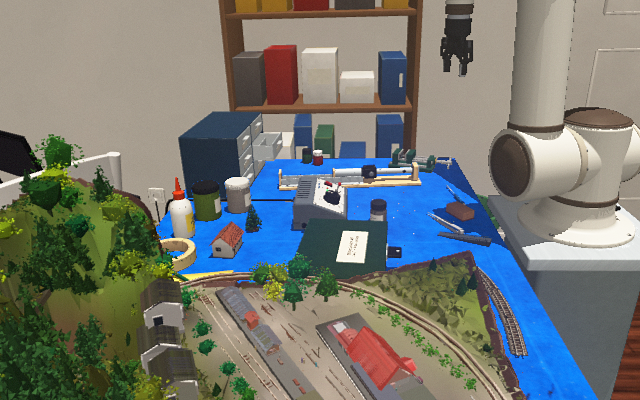

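The top picture shows the green case at about (245,225) with its tab at (240,261), the paint pot at (322,254), and the cassette running from (402,160) to (415,302) with its black collar at (412,250). The side view shows the same things, with the case at (345,245) and the collar at (369,172).

```bash
cat >> h.py <<'E'
from scipy.spatial.transform import Rotation as Rn
def goto(p,yaw):
    o=bot.get_obs(); Rm=Rn.from_euler('xyz',o['tcp_rot'],degrees=True)
    d=Rm.inv().apply(np.array(p)-o['ee_pos'])
    print('pos',np.round(o['ee_pos'],4),'rot',np.round(o['tcp_rot'],2),'-> d',np.round(d,4),'turn',round(-((yaw-o['tcp_rot'][2]+180)%360-180),2),'t',o['time'])
E
python3 - <<'E'
from h import *
im=cv2.imread('pics/top0.png');i=bot.camera_info('top')
for n,uv,z in[('far end',(402,160),.03),('near end',(415,302),.01),('collar',(412,250),.048),('case',(245,225),.053),('tab',(240,261),.045),('pot',(322,254),.05),('controller',(335,205),.05)]: print(n,np.round(onz(i,uv,z),3))
goto([.30,-.24,.27],8.5)
E
```

```text
far end [ 0.693 -0.218  0.03 ]
near end [ 0.313 -0.255  0.01 ]
collar [ 0.452 -0.24   0.048]
case [0.514 0.198 0.053]
tab [0.419 0.211 0.045]
pot [ 0.44  -0.004  0.05 ]
controller [ 0.568 -0.038  0.05 ]
pos [ 0.1853 -0.5177  0.2557] rot [-179.93   -0.     19.69] -> d [ 0.2016 -0.2228 -0.0141] turn 11.19 t 0.1
```

```bash
python3 drive.py '[[[0.032,-0.025,0],3,0.085],[[0.064,-0.05,0],7,0.085],[[0.096,-0.075,0],14,0.085],[[0.129,-0.1,0],14,0.085]]'; python3 drive.py '[[[0.01,-0.035,0],0,0.085],[[0.03,-0.07,0],0,0.085],[[0.07,-0.1,0],0,0.085],[[0.1,-0.13,-0.01],0,0.085],[[0.1,-0.13,-0.01],0,0.085]]'
python3 - <<'E'
from h import *
goto([.36,-.24,.27],5.5)
im,i=shot('wrist','w1'); print(np.round(i['extrinsics'],3).tolist())
E
```

```text
time: 0.43
ee_pos: [0.2722, -0.3805, 0.2558]
tcp_rot: [-180.0, 0.0, 5.2]
wrist_force: [0.8, -0.5, 0.9]
opening: 0.0848
grasp_force: 0.0
time: 0.85
ee_pos: [0.361, -0.239, 0.2669]
tcp_rot: [-180.0, -0.1, 5.9]
wrist_force: [-0.1, 0.2, 0.7]
opening: 0.0849
grasp_force: 0.0
pos [ 0.361  -0.239   0.2669] rot [-1.7997e+02 -8.0000e-02  5.9000e+00] -> d [-0.001   0.0009 -0.0031] turn 0.4 t 0.85
[[0.103, -0.944, -0.312, 0.442], [-0.995, -0.098, -0.031, -0.231], [-0.001, 0.314, -0.95, 0.384], [0.0, 0.0, 0.0, 1.0]]
```

View pics/w1.png

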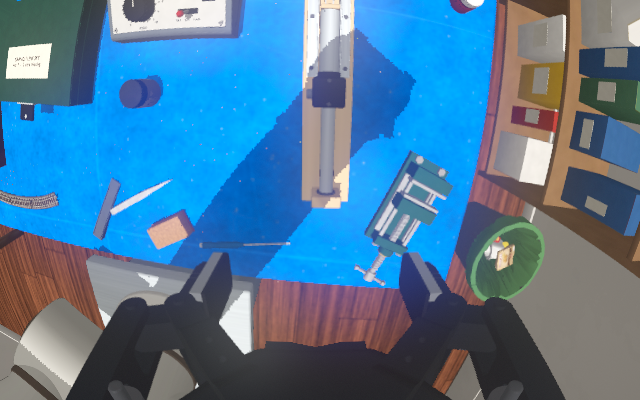

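The wrist view shows the collar at (328,91) with the button bump at (309,91) on its left. The tube runs down to the post at (326,195). I'll take a second view for the height and direction.

```bash
python3 drive.py '[[[-0.03,0,0.01],0,0.085],[[-0.07,0,0.03],0,0.085],[[-0.07,0,0.03],0,0.085]]'
cat > m1.py <<'E'
from h import *
def meas(im,i,zt,guess):
    # collar: dark blob nearest guess ; base: wood mask sides
    hsv=cv2.cvtColor(im,cv2.COLOR_BGR2HSV)
    dark=(im.max(2)<75).astype(np.uint8)
    g=proj(i,guess,True)
    n,l,s,c=cv2.connectedComponentsWithStats(dark)
    k=min(range(1,n),key=lambda k:np.hypot(*(c[k]-g)) if s[k,4]>200 else 1e9)
    return (l==k),s[k],c[k]
if __name__=='__main__':
    i1=None
    im,i=shot('wrist','w2'); print(np.round(i['extrinsics'],4).tolist()); print(bot.get_obs()['ee_pos'])
    m,s,c=meas(im,i,.048,[.452,-.24,.04]); print(s,c)
    np.save('w2i.npy',i['extrinsics'])
    o=cv2.resize(im[max(0,int(c[1])-90):int(c[1])+110,int(c[0])-90:int(c[0])+90],None,fx=3,fy=3,interpolation=cv2.INTER_NEAREST)
    cv2.imwrite('pics/w2c.png',o); print(int(c[1])-90,int(c[0])-90)
    im=cv2.imread('pics/w1.png')
E
python3 m1.py
```

```text
time: 1.15
ee_pos: [0.2843, -0.2487, 0.2327]
tcp_rot: [-179.8, 0.3, 5.7]
wrist_force: [0.1, 0.7, -0.1]
opening: 0.0851
grasp_force: 0.0
[[0.0987, -0.9426, -0.3189, 0.3658], [-0.9951, -0.095, -0.0271, -0.2412], [-0.0048, 0.32, -0.9474, 0.3492], [0.0, 0.0, 0.0, 1.0]]
[ 0.28589853 -0.2493322   0.23423335]
[589  48  51  49 715] [604.11188811  67.86573427]
-23 514
```

View pics/w2c.png

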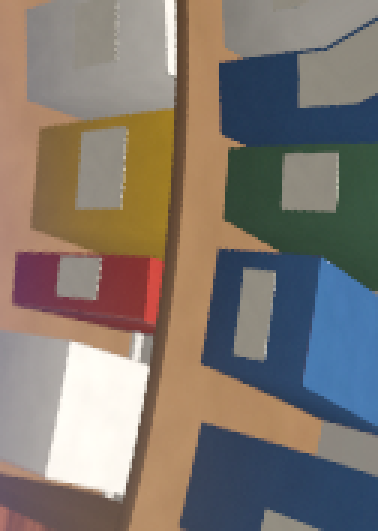

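The crop only shows bookshelf: the collar had left the frame. I'll view from farther forward instead.

```bash
python3 drive.py '[[[0.036,0,-0.01],0,0.085],[[0.072,0,-0.02],0,0.085],[[0.11,0,-0.03],0,0.085],[[0.142,0,-0.037],0,0.085],[[0.142,0,-0.037],0,0.085]]'
sed -i 's/>200 else/>200 and s[k,4]<4000 else/' m1.py; python3 m1.py
```

```text
time: 1.62
ee_pos: [0.4352, -0.2355, 0.273]
tcp_rot: [-180.0, -0.1, 5.8]
wrist_force: [0.9, -1.4, 0.3]
opening: 0.0851
grasp_force: 0.0
[[0.1011, -0.9446, -0.3123, 0.5159], [-0.9949, -0.0962, -0.0309, -0.2275], [-0.0009, 0.3138, -0.9495, 0.39], [0.0, 0.0, 0.0, 1.0]]
[ 0.43295156 -0.23556     0.27271681]
[ 77  49  25  69 927] [87.41208198 80.04854369]Traceback (most recent call last):
  File "m1.py", line 15, in <module>
    o=cv2.resize(im[max(0,int(c[1])-90):int(c[1])+110,int(c[0])-90:int(c[0])+90],None,fx=3,fy=3,interpolation=cv2.INTER_NEAREST)
cv2.error: OpenCV(4.12.0) /io/opencv/modules/imgproc/src/resize.cpp:4208: error: (-215:Assertion failed) !ssize.empty() in function 'resize'
```

Same stale crop, because the dark-blob search picked the wrong blob. I'll compose one picture with both cassette regions.

Run:
```python
from h import *
i=bot.camera_info('wrist'); g=proj(i,[.452,-.24,.04],True); print(g)
im2=cv2.imread('pics/w2.png');im1=cv2.imread('pics/w1.png')
a=cv2.resize(im1[50:215,265:385],None,fx=3.3,fy=3.3,interpolation=cv2.INTER_CUBIC)
y=int(g[1]);x=int(g[0]);b=cv2.resize(im2[max(0,y-82):max(0,y-82)+165,x-60:x+60],None,fx=3.3,fy=3.3,interpolation=cv2.INTER_CUBIC)
print(max(0,y-82),x-60)
cv2.imwrite('pics/cc.png',np.hstack([a,b]))
```

```text
(np.float64(320.91655590051334), np.float64(151.41051131662212))
69 260
```

View pics/cc.png

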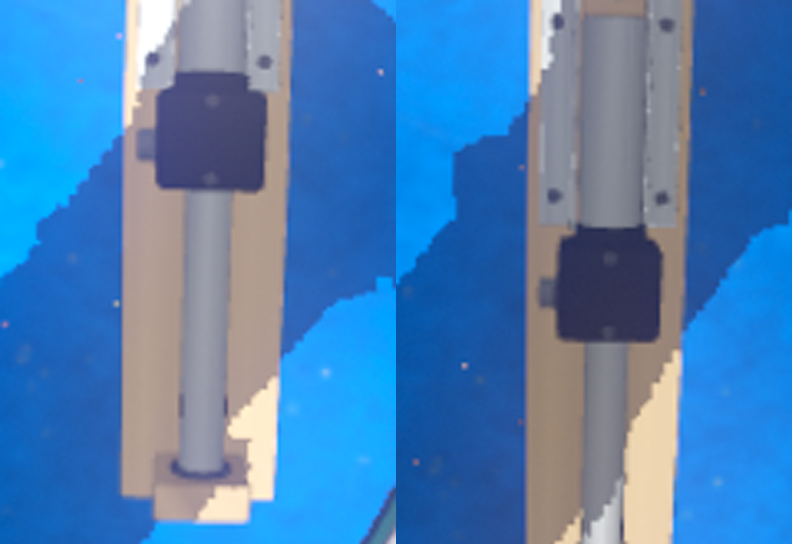

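Both crops show the collar. In crop 1 its top screws are at (212,101) and (210,178); in crop 2 they are at (214,258) and (212,333). The button is on the left (world +y).

Run:
```python
from h import *
K=bot.camera_info('wrist')['mtx']
i1=dict(mtx=K,extrinsics=[[0.103,-0.944,-0.312,0.442],[-0.995,-0.098,-0.031,-0.231],[-0.001,0.314,-0.95,0.384],[0,0,0,1]])
i2=bot.camera_info('wrist')
f1=lambda x,y:(265+x/3.3,50+y/3.3); f2=lambda x,y:(260+x/3.3,69+y/3.3)
P=lambda a,b:tri(ray(i1,f1(*a),True),ray(i2,f2(*b),True))
for a,b in[((212,101),(214,258)),((210,178),(212,333)),((157,190),(160,340)),((264,190),(262,342)),((210,139),(212,296)),((137,145),(141,293))]: 
    p,e=P(a,b);print(np.round(p,4),np.round(e,4))
for x in[(126,120),(122,495),(289,120),(274,500)]: print(np.round(onz(i1,f1(*x),.009,True),4))
for x in[(132,100),(130,540),(295,100),(277,540)]: print(np.round(onz(i2,f2(*x),.009,True),4))
print(onz(i1,f1(210,139),.048,True),onz(i2,f2(212,296),.048,True))
```

```text
[ 0.4606 -0.2431  0.0598] [0.0001 0.0001]
[ 0.4363 -0.245   0.0634] [0.0001 0.0001]
[ 0.4305 -0.2286  0.0567] [0.0005 0.0005]
[ 0.4344 -0.2621  0.0611] [0.0002 0.0002]
[ 0.4484 -0.2437  0.0626] [0.0001 0.0001]
[ 0.4443 -0.2206  0.0487] [0.0005 0.0005]
[ 0.4533 -0.2151  0.009 ]
[ 0.3114 -0.227   0.009 ]
[ 0.4599 -0.2735  0.009 ]
[ 0.3155 -0.2862  0.009 ]
[ 0.5085 -0.2092  0.009 ]
[ 0.3333 -0.2239  0.009 ]
[ 0.5149 -0.2687  0.009 ]
[ 0.3394 -0.2841  0.009 ]
[ 0.44872348 -0.24432433  0.048     ] [ 0.44551223 -0.24431085  0.048     ]
```

```bash
python3 drive.py '[[[0.006,0.005,0.038],0.9,0.085],[[0.012,0.01,0.076],0.9,0.085],[[0.012,0.01,0.114],0.9,0.085],[[0.012,0.01,0.15],0.9,0.085],[[0.012,0.01,0.15],0.9,0.085]]';python3 drive.py '[[[0,0,0],0,0.085],[[0,0,0],0,0.085],[[0,0,0],0,0.085]]'
python3 - <<'E'
from h import *
im,i=shot('wrist','w3'); g=proj(i,[.447,-.2443,.048],True);print(g,np.round(i['extrinsics'],4).tolist())
y=int(g[1]);x=int(g[0]);y0=max(0,y-130)
cv2.imwrite('pics/w3c.png',cv2.resize(im[y0:y0+230,x-130:x+130],None,fx=2.5,fy=2.5)); print(y0,x-130)
i2=dict(mtx=i['mtx'],extrinsics=[[0.1011,-0.9446,-0.3123,0.5159],[-0.9949,-0.0962,-0.0309,-0.2275],[-0.0009,0.3138,-0.9495,0.39],[0,0,0,1]])
np.save('w3i.npy',i['extrinsics'])
E
```

```text
time: 2.08
ee_pos: [0.4396, -0.243, 0.1162]
tcp_rot: [-179.7, 0.5, 4.7]
wrist_force: [-0.4, -0.0, -0.6]
opening: 0.085
grasp_force: 0.0
time: 2.33
ee_pos: [0.4443, -0.2451, 0.1265]
tcp_rot: [179.9, -0.2, 4.8]
wrist_force: [0.1, 0.5, 0.1]
opening: 0.0847
grasp_force: 0.0
(np.float64(314.1305996093481), np.float64(215.17681436790696)) [[0.0833, -0.947, -0.3103, 0.5248], [-0.9965, -0.0786, -0.0275, -0.2382], [0.0017, 0.3115, -0.9502, 0.2437], [0.0, 0.0, 0.0, 1.0]]
85 184
```

View pics/w3c.png

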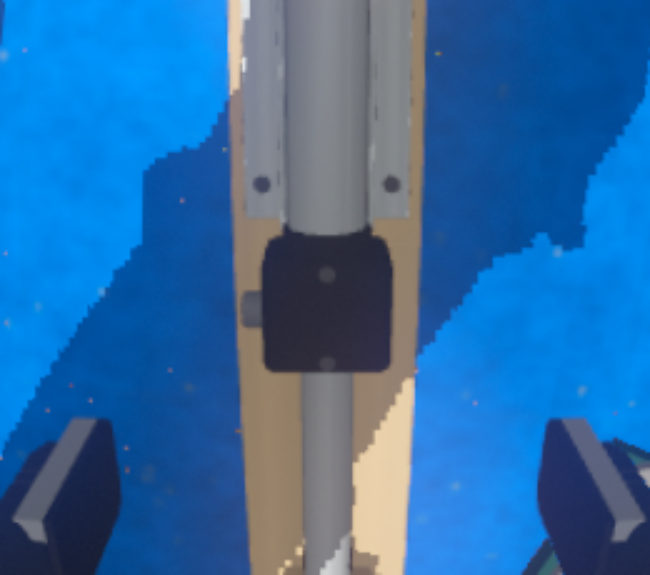

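The crop shows the collar centred at (327,318), with screws at (327,274) and (327,364) and the button at (252,308). The open fingers straddle it.

Run:
```python
from h import *
K=bot.camera_info('wrist')['mtx']
i3=dict(mtx=K,extrinsics=np.load('w3i.npy'))
i2=dict(mtx=K,extrinsics=[[0.1011,-0.9446,-0.3123,0.5159],[-0.9949,-0.0962,-0.0309,-0.2275],[-0.0009,0.3138,-0.9495,0.39],[0,0,0,1]])
it=bot.camera_info('top')
for a,b in[((314.8,194.6),(324.8,147.2)),((314.8,230.6),(324.2,169.9))]:
    p,e=tri(ray(i3,a,True),ray(i2,b,True));print(np.round(p,4),np.round(e,4),np.round(onz(i3,a,.048,True),4))
print(onz(i3,(184+252/2.5,85+308/2.5),.034,True), onz(i3,(184+327/2.5,85+318/2.5),.048,True),onz(it,(412,250),.048))
im=cv2.imread('pics/top0.png');m=(im.max(2)<60)[235:265,400:424];ys,xs=np.nonzero(m);c=(xs.mean()+400,ys.mean()+235);print(c,onz(it,c,.048))
s=cv2.imread('pics/side0.png');m=(s.max(2)<60)[160:190,355:385].astype(np.uint8);ys,xs=np.nonzero(m);c2=(xs.mean()+355,ys.mean()+160);print(c2,tri(ray(it,c),ray(bot.camera_info('side'),c2)))
goto([.447,-.245,.041],4.9)
```

```text
[ 0.4608 -0.2437  0.0454] [0.0001 0.0001] [ 0.4617 -0.2435  0.048 ]
[ 0.4349 -0.2458  0.0466] [0. 0.] [ 0.4355 -0.2457  0.048 ]
[ 0.44505644 -0.22310906  0.034     ] [ 0.44920227 -0.24457345  0.048     ] [ 0.45184452 -0.24026673  0.048     ]
(np.float64(411.6218487394958), np.float64(249.58823529411765)) [ 0.45291227 -0.23928152  0.048     ]
(np.float64(368.4078947368421), np.float64(171.82894736842104)) (array([ 0.45172904, -0.24268004,  0.02981723]), [np.float64(0.0008736455697433751), np.float64(0.0008736455697433989)])
pos [ 0.4443 -0.245   0.1262] rot [179.86  -0.2    4.78] -> d [0.0024 0.     0.0852] turn -0.12 t 2.3833
```

```bash
python3 drive.py '[[[0.003,0,0.03],0,0.085],[[0.003,0,0.06],0,0.085],[[0.003,0,0.075],0,0.085],[[0.003,0,0.085],0,0.085],[[0.003,0,0.085],0,0.085]]'; python3 drive.py '[[[0,0,0],0,0.06],[[0,0,0],0,0.045],[[0,0,0],0,0.03],[[0,0,0],0,0.03],[[0,0,0],0,0.03]]' 30; python3 drive.py '[[[0,0,0],0,0.03],[[0,0,0],0,0.03],[[0,0,0],0,0.03],[[0,0,0],0,0.03],[[0,0,0],0,0.03]]' 30
```

```text
time: 2.8
ee_pos: [0.446, -0.2438, 0.0377]
tcp_rot: [-180.0, 0.0, 4.8]
wrist_force: [-0.3, -0.1, 0.8]
opening: 0.0851
grasp_force: 0.0
time: 3.22
ee_pos: [0.447, -0.2442, 0.0398]
tcp_rot: [179.9, -0.1, 4.8]
wrist_force: [-0.4, 0.4, 6.9]
opening: 0.0358
grasp_force: 33.4
time: 3.63
ee_pos: [0.447, -0.2442, 0.0398]
tcp_rot: [179.9, -0.1, 4.8]
wrist_force: [-0.3, 2.0, 6.3]
opening: 0.036
grasp_force: 33.4
```

The opening is 36 mm, so the button is flush. Now I'll slide the end stop out.

```bash
python3 drive.py '[[[-0.01,0,0],0,0.03],[[-0.02,0,0],0,0.03],[[-0.03,0,0],0,0.03],[[-0.04,0,0],0,0.03],[[-0.045,0,0],0,0.03]]';python3 drive.py '[[[-0.01,0,0],0,0.03],[[-0.02,0,0],0,0.03],[[-0.03,0,0],0,0.03],[[-0.037,0,0],0,0.03],[[-0.041,0,0],0,0.03]]';python3 drive.py '[[[0,0,0],0,0.03],[[0,0,0],0,0.03],[[0,0,0],0,0.03]]'
```

```text
time: 4.05
ee_pos: [0.4013, -0.2482, 0.0398]
tcp_rot: [179.9, -0.1, 4.8]
wrist_force: [1.4, 2.2, 5.8]
opening: 0.0357
grasp_force: 33.2
time: 4.47
ee_pos: [0.3606, -0.2516, 0.0398]
tcp_rot: [179.9, -0.1, 4.8]
wrist_force: [0.9, 3.0, 7.0]
opening: 0.0356
grasp_force: 33.4
time: 4.72
ee_pos: [0.3607, -0.2515, 0.0398]
tcp_rot: [179.9, -0.1, 4.8]
wrist_force: [-1.8, 1.7, 8.6]
opening: 0.0356
grasp_force: 33.6
```

```bash
python3 drive.py '[[[0,0,0],0,0.042],[[0,0,0],0,0.05],[[0,0,0],0,0.07],[[0,0,0],0,0.085],[[0,0,0],0,0.085]]';python3 drive.py '[[[0,0,-0.03],0,0.085],[[0.02,0,-0.065],0,0.085],[[0.02,0,-0.1],0,0.085],[[0.02,0,-0.1],0,0.085],[[0.02,0,-0.1],0,0.085]]'
python3 - <<'E'
from h import *
im,i=shot('wrist','w4'); np.save('w4i.npy',i['extrinsics'])
for p in ([.361,-.2518,.048],[.375,-.23,.03]):print(proj(i,p,True))
im0=im[60:320,200:440];cv2.imwrite('pics/w4c.png',cv2.resize(im0,None,fx=2.3,fy=2.3)); goto([.36,-.24,.2],4.9)
E
```

```text
time: 5.13
ee_pos: [0.3605, -0.2512, 0.0382]
tcp_rot: [180.0, 0.0, 4.8]
wrist_force: [0.4, 0.6, -0.5]
opening: 0.0833
grasp_force: 0.0
time: 5.55
ee_pos: [0.3815, -0.2501, 0.1402]
tcp_rot: [179.9, -0.2, 4.8]
wrist_force: [0.2, -0.2, -0.7]
opening: 0.0851
grasp_force: 0.0
(np.float64(314.96308917046616), np.float64(237.13465919746142))
(np.float64(288.79697174420454), np.float64(208.97017041945415))
pos [ 0.3807 -0.2496  0.1385] rot [ 1.7997e+02 -3.0000e-02  4.8100e+00] -> d [-0.0198 -0.0113 -0.0615] turn -0.09 t 5.6
```

View pics/w4c.png

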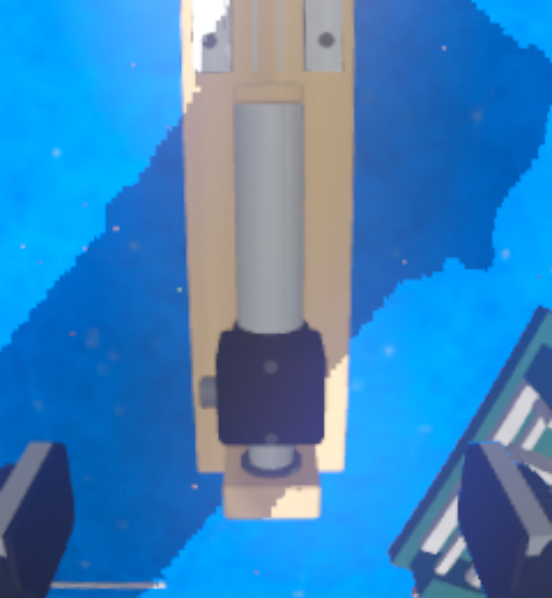

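The picture shows the collar at the outer end, its button standing clearly proud at (208,391) on the left by about 7 px. That is fully out, so it is locked. Next is the case.

```bash
python3 drive.py '[[[0,0,-0.04],0,0.085],[[0,0,-0.08],0,0.085],[[0,-0.02,-0.11],0,0.085],[[0,-0.05,-0.13],0,0.085],[[0,-0.08,-0.15],0,0.085]]';python3 drive.py '[[[0,-0.04,0],0,0.085],[[0,-0.08,0],0,0.085],[[0,-0.12,0],0,0.085],[[0.005,-0.16,0],0,0.085],[[0.01,-0.2,0],3,0.085]]';python3 drive.py '[[[0,-0.04,0],4,0.085],[[0,-0.08,0],7,0.085],[[0.005,-0.12,0],7,0.085],[[0.01,-0.16,0],7,0.085],[[0.01,-0.17,0],7,0.085]]';python3 drive.py '[[[0,0,0],0,0.085],[[0,0,0],0,0.085],[[0,0,0],0,0.085]]'
python3 - <<'E'
from h import *
im,i=shot('wrist','w5'); np.save('w5i.npy',i['extrinsics'])
goto([.36,.2,.29],-5.6)
E
```

```text
time: 6.02
ee_pos: [0.3732, -0.1693, 0.2882]
tcp_rot: [-180.0, 0.1, 4.7]
wrist_force: [1.1, -0.6, -0.2]
opening: 0.0848
grasp_force: 0.0
time: 6.43
ee_pos: [0.3665, 0.0206, 0.2871]
tcp_rot: [-179.5, 0.1, 2.8]
wrist_force: [0.7, -0.6, -0.5]
opening: 0.0851
grasp_force: 0.0
time: 6.85
ee_pos: [0.3633, -0.0034, 0.2886]
tcp_rot: [-177.7, 0.2, -2.1]
wrist_force: [-0.6, -0.5, -0.0]
opening: 0.0852
grasp_force: 0.0
time: 7.1
ee_pos: [0.3634, -0.003, 0.2892]
tcp_rot: [-177.7, 0.1, -2.1]
wrist_force: [0.4, -0.1, -0.6]
opening: 0.0849
grasp_force: 0.0
pos [ 0.3634 -0.0029  0.2892] rot [-1.777e+02  1.100e-01 -2.050e+00] -> d [-0.0107 -0.2026  0.0074] turn 3.55 t 7.15
```

View pics/w5.png

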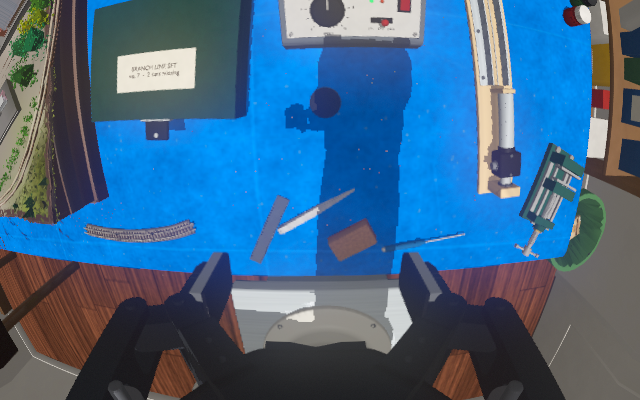

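The lid, paint pot and tab (157,130) are visible, but the arm stopped at y≈0. I'll check the joints.

```bash
python3 - <<'E'
from h import *
o=bot.get_obs();print(np.round(o['q'],2),o['joint_efforts'].round(1) if hasattr(o['joint_efforts'],'round') else o['joint_efforts'],o['wrist_force'])
E
python3 drive.py '[[[0,-0.03,0],0,0.085],[[0,-0.06,0],0,0.085],[[0,-0.06,0],0,0.085]]'; python3 -c "
from h import *
print(np.round(bot.get_obs()['q'],2))"
```

```text
[ -2.11 -19.15  -7.91 101.34   2.3  179.94] [ -0.1 -24.5  45.4   0.    0.1   0. ] [0.48446867 0.64221107 1.31375637]
time: 7.4
ee_pos: [0.3658, 0.0197, 0.2919]
tcp_rot: [-176.0, 0.1, 0.3]
wrist_force: [-0.1, -0.0, 0.5]
opening: 0.0852
grasp_force: 0.0
[  0.25 -18.71  -7.34 101.49   4.   179.94]
```

Joint 6 is at its 180° limit, so I need the half-turned grasp (yaw ≈174°).

```bash
for k in 1; do python3 drive.py '[[[0,0,0],-7,0.085],[[0,0,0],-14,0.085],[[0,0,0],-21,0.085],[[0,0,0],-28,0.085],[[0,0,0],-35,0.085]]'; python3 drive.py '[[[0,0,0],-7,0.085],[[0,0,0],-14,0.085],[[0,0,0],-21,0.085],[[0,0,0],-28,0.085],[[0,0,0],-35,0.085]]'|tail -5|head -2; python3 drive.py '[[[0,0,0],-7,0.085],[[0,0,0],-14,0.085],[[0,0,0],-21,0.085],[[0,0,0],-28,0.085],[[0,0,0],-35,0.085]]'|head -3;python3 drive.py '[[[0,0,0],-7,0.085],[[0,0,0],-14,0.085],[[0,0,0],-21,0.085],[[0,0,0],-28,0.085],[[0,0,0],-35,0.085]]'|head -3;python3 drive.py '[[[0,0,0],-7,0.085],[[0,0,0],-14,0.085],[[0,0,0],-21,0.085],[[0,0,0],-28,0.085],[[0,0,0],-35,0.085]]'|head -3; done
python3 -c "
from h import *
goto([.36,.2,.29],174.4);print(np.round(bot.get_obs()['q'],2))"
```

```text
time: 7.82
ee_pos: [0.3657, 0.019, 0.2917]
tcp_rot: [-176.7, -2.2, 35.5]
wrist_force: [0.4, -0.2, 0.2]
opening: 0.0852
grasp_force: 0.0
ee_pos: [0.3657, 0.019, 0.2917]
tcp_rot: [-178.6, -3.7, 70.5]
time: 8.65
ee_pos: [0.3657, 0.019, 0.2917]
tcp_rot: [179.1, -3.8, 105.6]
time: 9.07
ee_pos: [0.3657, 0.019, 0.2917]
tcp_rot: [177.1, -2.6, 140.6]
time: 9.48
ee_pos: [0.3657, 0.019, 0.2918]
tcp_rot: [176.1, -0.4, 175.6]
pos [0.3657 0.019  0.2918] rot [176.09  -0.45 175.59] -> d [0.0196 0.1795 0.0142] turn 1.19 t 9.4833
[  0.18 -18.72  -7.36 101.49   3.94   4.6 ]
```

A 4° roll was picked up when the arm was pushed against the limit. I'll undo it by nudging against the opposite limit of joint 6.

```bash
python3 drive.py '[[[0,0,0],-7,0.085],[[0,0,0],-14,0.085],[[0,0,0],-21,0.085],[[0,0,0],-28,0.085],[[0,0,0],-35,0.085]]'|head -1; python3 drive.py '[[[0,0,0],-7,0.085],[[0,0,0],-14,0.085],[[0,0,0],-21,0.085],[[0,0,0],-28,0.085],[[0,0,0],-35,0.085]]'|head -1; python3 drive.py '[[[0,0,0],-7,0.085],[[0,0,0],-14,0.085],[[0,0,0],-21,0.085],[[0,0,0],-28,0.085],[[0,0,0],-35,0.085]]'|head -1;python3 drive.py '[[[0,0,0],-7,0.085],[[0,0,0],-14,0.085],[[0,0,0],-21,0.085],[[0,0,0],-28,0.085],[[0,0,0],-35,0.085]]'|head -3;python3 drive.py '[[[0,0,0],-7,0.085],[[0,0,0],-14,0.085],[[0,0,0],-21,0.085],[[0,0,0],-28,0.085],[[0,0,0],-35,0.085]]'|head -3; python3 drive.py '[[[0,0.03,0],0,0.085],[[0,0.05,0],0,0.085]]'|head -3
python3 -c "
from h import *
print(np.round(bot.get_obs()['q'],2))"
```

```text
time: 9.9
time: 10.32
time: 10.73
time: 11.15
ee_pos: [0.3657, 0.019, 0.2917]
tcp_rot: [-177.3, 2.9, -44.4]
time: 11.57
ee_pos: [0.3657, 0.019, 0.2917]
tcp_rot: [-176.1, 0.8, -9.4]
time: 11.73
ee_pos: [0.357, -0.0306, 0.2883]
tcp_rot: [-176.2, 0.8, -9.5]
[  -7.7   -19.38   -8.23  101.82    3.86 -178.17]
```

```bash
python3 drive.py '[[[0,0.03,0],0,0.085],[[0,0.05,0],0,0.085]]'|sed -n 2,3p;python3 drive.py '[[[0,0.02,0],0,0.085],[[0,0.02,0],0,0.085]]'|sed -n 2,3p
python3 -c "
from h import *
print(np.round(bot.get_obs()['q'],2))"
```

```text
ee_pos: [0.3529, -0.0575, 0.2849]
tcp_rot: [-177.2, 0.8, -11.4]
ee_pos: [0.3519, -0.0636, 0.2839]
tcp_rot: [-177.8, 0.8, -11.9]
[ -11.86  -19.43   -8.73  101.53    2.22 -179.96]
```

```bash
python3 drive.py '[[[0,0.03,0],0,0.085],[[0,0.05,0],0,0.085]]'|sed -n 2,3p;python3 drive.py '[[[0,0.02,0],0,0.085],[[0,0.02,0],0,0.085]]'|sed -n 2,3p
python3 -c "
from h import *
print(np.round(bot.get_obs()['q'],2))"
```

```text
ee_pos: [0.3492, -0.0812, 0.2821]
tcp_rot: [-179.2, 0.8, -13.7]
ee_pos: [0.3475, -0.0886, 0.2817]
tcp_rot: [-179.7, 0.9, -14.5]
[ -14.49  -19.32   -8.89  101.29    0.27 -179.95]
```

```bash
python3 drive.py '[[[0,0,0],7,0.085],[[0,0,0],14,0.085],[[0,0,0],21,0.085],[[0,0,0],28,0.085],[[0,0,0],35,0.085]]'|head -1; python3 drive.py '[[[0,0,0],7,0.085],[[0,0,0],14,0.085],[[0,0,0],21,0.085],[[0,0,0],28,0.085],[[0,0,0],35,0.085]]'|head -1; python3 drive.py '[[[0,0,0],7,0.085],[[0,0,0],14,0.085],[[0,0,0],21,0.085],[[0,0,0],28,0.085],[[0,0,0],35,0.085]]'|head -1;python3 drive.py '[[[0,0,0],7,0.085],[[0,0,0],14,0.085],[[0,0,0],21,0.085],[[0,0,0],28,0.085],[[0,0,0],35,0.085]]'|head -1;python3 drive.py '[[[0,0,0],7,0.085],[[0,0,0],14,0.085],[[0,0,0],21,0.085],[[0,0,0],28,0.085],[[0,0,0],31,0.085]]'|head -3
python3 -c "
from h import *
goto([.42,.2,.25],174.4);print(np.round(bot.get_obs()['q'],2))"
```

```text
time: 12.82
time: 13.23
time: 13.65
time: 14.07
time: 14.48
ee_pos: [0.3477, -0.0878, 0.2818]
tcp_rot: [179.5, -0.8, 174.1]
pos [ 0.3477 -0.0878  0.2818] rot [179.55  -0.78 174.13] -> d [-0.043   0.2934  0.0336] turn -0.27 t 14.4833
[-14.42 -19.34  -8.88 101.3    0.33  -8.55]
```

```bash
python3 drive.py '[[[-0.005,0.04,0],0,0.085],[[-0.01,0.08,0],0,0.085],[[-0.02,0.12,0],0,0.085],[[-0.03,0.16,0.01],0,0.085],[[-0.035,0.2,0.02],0,0.085]]'|head -1;python3 drive.py '[[[0,0.04,0],0,0.085],[[-0.01,0.08,0.01],0,0.085],[[-0.01,0.094,0.014],0,0.085],[[-0.01,0.094,0.014],0,0.085],[[-0.01,0.094,0.014],0,0.085]]'|head -3
python3 - <<'E'
from h import *
im,i=shot('wrist','w6'); np.save('w6i.npy',i['extrinsics'])
goto([.42,.21,.15],174.4)
print(np.round(bot.get_obs()['q'],2))
E
```

```text
time: 14.9
time: 15.32
ee_pos: [0.4196, 0.2008, 0.2491]
tcp_rot: [179.6, -0.9, 174.6]
pos [0.4197 0.2001 0.2496] rot [179.58  -0.82 174.57] -> d [-0.0008  0.0092  0.0997] turn 0.17 t 15.3667
[25.05 -6.29 -1.83 94.94  0.78 30.48]
```

View pics/w6.png

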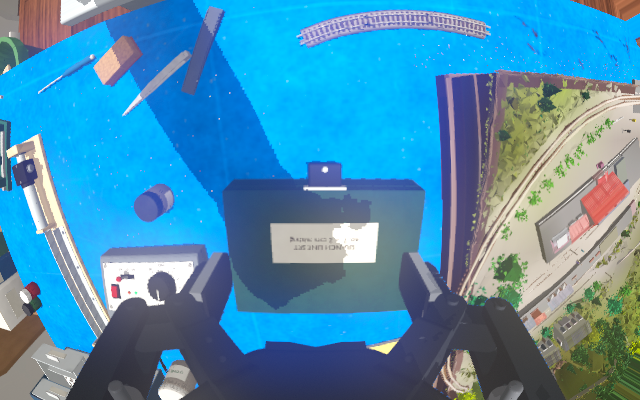

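The case lid is at about (325,245) and the black tab spans (307,163)–(341,187). Paint pot at (153,203). I'll go down for a second, closer view.

```bash
python3 drive.py '[[[0,0.009,0.04],0,0.085],[[0,0.009,0.08],0,0.085],[[0,0.009,0.12],0,0.085],[[0,0.009,0.12],0,0.085],[[0,0.009,0.12],0,0.085]]'|head -3;python3 drive.py '[[[0,0,0],0,0.085],[[0,0,0],0,0.085]]'|head -3
python3 - <<'E'
from h import *
im,i=shot('wrist','w7'); np.save('w7i.npy',i['extrinsics'])
a=cv2.imread('pics/w6.png')
g=proj(i,[.419,.211,.047],True);print(g)
x,y=map(int,g);x0=max(0,x-65);y0=max(0,y-90)
cv2.imwrite('pics/w7c.png',np.hstack([cv2.resize(a[120:240,280:370],None,fx=4,fy=4),cv2.resize(im[y0:y0+180,x0:x0+135],None,fx=2.667,fy=2.667)]));print(x0,y0)
E
```

```text
time: 15.78
ee_pos: [0.4185, 0.2088, 0.1295]
tcp_rot: [179.6, -0.9, 174.4]
time: 15.95
ee_pos: [0.4209, 0.2104, 0.1332]
tcp_rot: [179.4, -0.5, 174.5]
(np.float64(314.24710977987223), np.float64(212.13750758932147))
249 122
```

View pics/w7c.png

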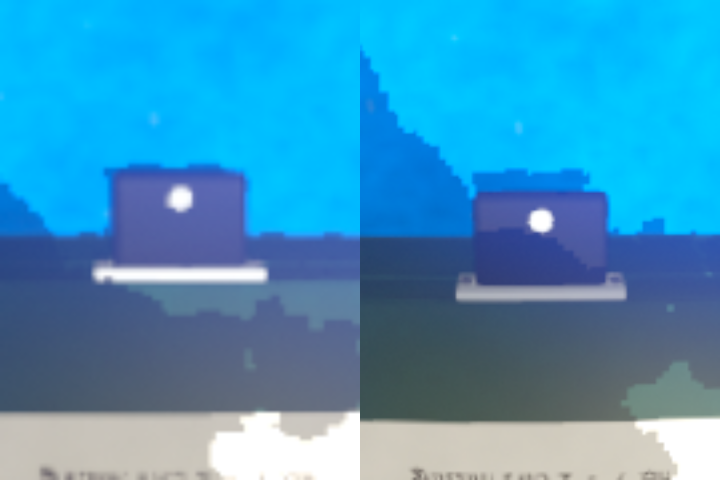

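```bash
cat > m2.py <<'E'
from h import *
K=bot.camera_info('wrist')['mtx']
i6=dict(mtx=K,extrinsics=np.load('w6i.npy'));i7=dict(mtx=K,extrinsics=np.load('w7i.npy'))
f6=lambda x,y:(280+x/4,120+y/4);f7=lambda x,y:(249+x/2.6667,122+y/2.6667)
for a,b in[((112,172),(114,193)),((244,172),(247,193)),((180,198),(181,221)),((93,270),(97,291)),((267,270),(266,291))]:
    p,e=tri(ray(i6,f6(*a),True),ray(i7,f7(*b),True));print(np.round(p,4),np.round(e,4),np.round(onz(i6,f6(*a),.047,True),4),np.round(onz(i7,f7(*b),.047,True),4))
E
python3 m2.py
python3 - <<'E'
from h import *
K=bot.camera_info('wrist')['mtx'];i6=dict(mtx=K,extrinsics=np.load('w6i.npy'))
for u in[(230,181),(423,181),(236,310),(418,313)]:print(np.round(onz(i6,u,.053,True),4))
E
```

```text
[0.4061 0.1962 0.0413] [0.0001 0.0001] [0.4049 0.1963 0.047 ] [0.4044 0.1968 0.047 ]
[0.4087 0.2312 0.0443] [0.0001 0.0001] [0.4081 0.2309 0.047 ] [0.4078 0.2311 0.047 ]
[0.4132 0.2134 0.0486] [0. 0.] [0.4136 0.2135 0.047 ] [0.4138 0.2134 0.047 ]
[0.4308 0.1888 0.0484] [0.0002 0.0002] [0.4311 0.1885 0.047 ] [0.4316 0.1888 0.047 ]
[0.4344 0.2345 0.051 ] [0.0004 0.0004] [0.4356 0.2352 0.047 ] [0.4362 0.2344 0.047 ]
[0.4145 0.1111 0.053 ]
[0.4342 0.3197 0.053 ]
[0.5849 0.0836 0.053 ]
[0.6172 0.3225 0.053 ]
```

```bash
python3 -c "
from h import *
goto([.4176,.2129,.061],174.5)"
```

```text
pos [0.4208 0.2105 0.1329] rot [179.41  -0.55 174.48] -> d [0.0027 0.0013 0.072 ] turn -0.02 t 16.0
```

```bash
python3 drive.py '[[[0.0027,0.0013,0.03],0,0.085],[[0.0027,0.0013,0.06],0,0.085],[[0.0027,0.0013,0.072],0,0.085],[[0.0027,0.0013,0.072],0,0.085],[[0.0027,0.0013,0.072],0,0.085]]'|head -4; python3 drive.py '[[[0,0,0],0,0.05],[[0,0,0],0,0.03],[[0,0,0],0,0.03],[[0,0,0],0,0.03],[[0,0,0],0,0.03]]' 25
python3 - <<'E'
from h import *
o=bot.get_obs();R=Rn.from_euler('xyz',o['tcp_rot'],degrees=True)
H=np.array([.6006,.1953,.038]);ex=np.array([.9954,-.0958,0])
p0=np.radians(1.87);P=lambda f:H+.184*(-np.cos(f)*ex+np.array([0,0,np.sin(f)]))
for f in np.linspace(1.87,106.75,21)[1:]:
    print(round(f,1),np.round(R.inv().apply(P(np.radians(f))-P(p0)),3))
print(o['ee_pos'])
E
```

```text
time: 16.42
ee_pos: [0.4163, 0.2126, 0.0591]
tcp_rot: [179.5, -0.8, 174.5]
wrist_force: [1.1, -0.4, 0.7]
time: 16.83
ee_pos: [0.4162, 0.2126, 0.0587]
tcp_rot: [179.5, -0.7, 174.5]
wrist_force: [-0.5, -0.8, 5.2]
opening: 0.035
grasp_force: 27.5
7.1 [-0.001  0.    -0.017]
12.4 [-0.004  0.    -0.033]
17.6 [-0.008  0.    -0.05 ]
22.8 [-0.014  0.001 -0.066]
28.1 [-0.021  0.001 -0.081]
33.3 [-0.029  0.001 -0.095]
38.6 [-0.039  0.001 -0.109]
43.8 [-0.05   0.001 -0.122]
49.1 [-0.062  0.001 -0.134]
54.3 [-0.075  0.001 -0.144]
59.6 [-0.089  0.001 -0.154]
64.8 [-0.104  0.001 -0.162]
70.0 [-0.119  0.001 -0.168]
75.3 [-0.135  0.001 -0.174]
80.5 [-0.151  0.001 -0.177]
85.8 [-0.168  0.002 -0.18 ]
91.0 [-0.185  0.002 -0.18 ]
96.3 [-0.202  0.001 -0.179]
101.5 [-0.218  0.001 -0.177]
106.8 [-0.235  0.001 -0.173]
[0.41623715 0.21258218 0.05868644]
```

```bash
python3 drive.py '[[[-0.001,0,-0.017],0,0.03],[[-0.004,0,-0.033],0,0.03],[[-0.008,0,-0.05],0,0.03],[[-0.014,0,-0.066],0,0.03],[[-0.021,0,-0.081],0,0.03]]'; python3 drive.py '[[[-0.008,0,-0.014],0,0.03],[[-0.018,0,-0.028],0,0.03],[[-0.029,0,-0.041],0,0.03],[[-0.041,0,-0.053],0,0.03],[[-0.054,0,-0.063],0,0.03]]'
```

```text
time: 17.25
ee_pos: [0.4381, 0.2103, 0.1395]
tcp_rot: [179.4, -0.8, 174.5]
wrist_force: [4.0, 5.8, -3.8]
opening: 0.0349
grasp_force: 26.7
time: 17.67
ee_pos: [0.4927, 0.2051, 0.2018]
tcp_rot: [179.4, -0.8, 174.6]
wrist_force: [-0.6, 8.4, -1.4]
opening: 0.0349
grasp_force: 26.0
```

```bash
python3 drive.py '[[[-0.014,0,-0.01],0,0.03],[[-0.029,0,-0.018],0,0.03],[[-0.044,0,-0.024],0,0.03],[[-0.06,0,-0.03],0,0.03],[[-0.076,0,-0.033],0,0.03]]'; python3 drive.py '[[[-0.017,0,-0.003],0,0.03],[[-0.034,0,-0.003],0,0.03],[[-0.051,0,-0.002],0,0.03],[[-0.067,0,0],0,0.03]]'
```

```text
time: 18.08
ee_pos: [0.569, 0.1979, 0.2341]
tcp_rot: [179.3, -0.8, 174.6]
wrist_force: [-1.8, 8.5, 5.8]
opening: 0.0352
grasp_force: 26.6
time: 18.42
ee_pos: [0.6363, 0.1916, 0.2335]
tcp_rot: [179.3, -0.6, 174.6]
wrist_force: [0.4, 9.2, 5.8]
opening: 0.0353
grasp_force: 25.4
```

Now on until it meets its stop.

```bash
python3 drive.py '[[[-0.009,0,0.002],0,0.03],[[-0.017,0,0.004],0,0.03],[[-0.02,0,0.005],0,0.03],[[-0.02,0,0.005],0,0.03]]'; python3 drive.py '[[[0,0,0],0,0.05],[[0,0,0],0,0.06],[[0,0,0],0,0.06]]'|head -4;python3 drive.py '[[[0.005,0,-0.03],0,0.06],[[0.03,0,-0.05],0,0.06],[[0.07,0,-0.05],0,0.06],[[0.11,0,-0.05],0,0.06],[[0.15,0,-0.05],0,0.06]]'|head -4;python3 drive.py '[[[0.04,0,0],0,0.06],[[0.06,0,0],0,0.06],[[0.06,0,0],0,0.06],[[0.06,0,0],0,0.06],[[0.06,0,0],0,0.06]]'|head -4
python3 - <<'E'
from h import *
im,i=shot('wrist','w8'); np.save('w8i.npy',i['extrinsics'])
s,_=shot('side','s8')
cv2.imwrite('pics/v8.png',np.vstack([im[100:400],cv2.resize(s[150:310,200:520],None,fx=2,fy=2)[:280]]))
goto([.4,.2,.2],174.5)
E
```

```text
time: 18.75
ee_pos: [0.6564, 0.1898, 0.2282]
tcp_rot: [179.3, -0.6, 174.6]
wrist_force: [1.8, 8.4, 8.6]
opening: 0.0355
grasp_force: 24.8
time: 19.0
ee_pos: [0.6547, 0.1879, 0.2261]
tcp_rot: [179.6, -0.8, 174.5]
wrist_force: [-0.0, 0.3, 0.9]
time: 19.42
ee_pos: [0.5046, 0.2016, 0.278]
tcp_rot: [179.6, -0.8, 174.5]
wrist_force: [-0.9, 1.2, 1.1]
time: 19.83
ee_pos: [0.447, 0.2076, 0.2793]
tcp_rot: [179.6, -0.8, 174.5]
wrist_force: [-0.1, -0.8, -0.7]
pos [0.4474 0.2075 0.2788] rot [179.58  -0.82 174.48] -> d [ 0.0453 -0.0126  0.0794] turn -0.02 t 19.9333
```

View pics/v8.png

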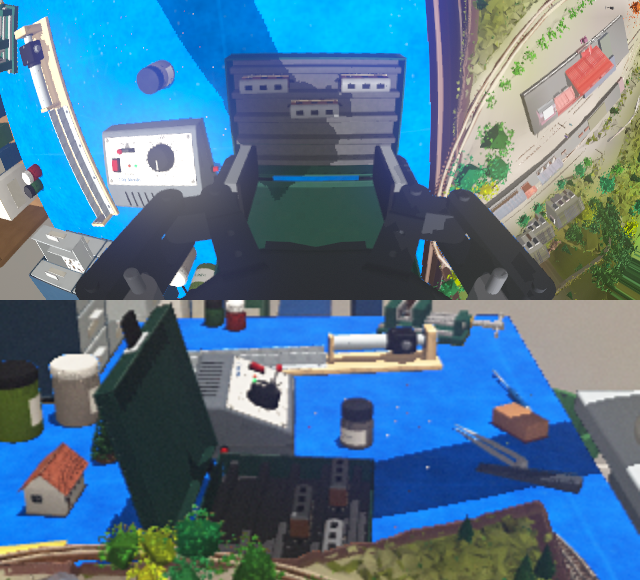

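The lid is open, leaning back. Three vans are there: two in the front slot at wrist pixels (264,184) and (366,184), and one in the second slot at (314,208). I'll check the lid is on its stop with a light push.

```bash
python3 drive.py '[[[-0.03,0,0.02],0,0],[[-0.06,0,0.04],0,0],[[-0.09,0,0.06],0,0],[[-0.12,0,0.08],0,0],[[-0.13,0,0.08],0,0]]' 30|head -4;python3 drive.py '[[[-0.01,0,0],0,0],[[-0.02,0,0],0,0],[[-0.025,0,0],0,0],[[-0.03,0,0],0,0],[[-0.03,0,0],0,0]]'|head -4;python3 drive.py '[[[-0.004,0,0],0,0],[[-0.008,0,0],0,0],[[-0.01,0,0],0,0],[[-0.01,0,0],0,0]]'|head -4
```

```text
time: 20.35
ee_pos: [0.5773, 0.1945, 0.1909]
tcp_rot: [179.7, -1.1, 174.4]
wrist_force: [-0.6, -0.0, -1.1]
time: 20.77
ee_pos: [0.6056, 0.1928, 0.1963]
tcp_rot: [179.6, -0.8, 174.5]
wrist_force: [-1.0, -0.2, 0.3]
time: 21.1
ee_pos: [0.615, 0.1922, 0.1971]
tcp_rot: [179.5, -0.8, 174.5]
wrist_force: [-0.1, 0.7, -0.5]
```

```bash
python3 drive.py '[[[-0.003,0,0],0,0],[[-0.006,0,0],0,0],[[-0.006,0,0],0,0]]'|sed -n 2,4p;python3 drive.py '[[[-0.003,0,0],0,0],[[-0.006,0,0],0,0],[[-0.006,0,0],0,0]]'|sed -n 2,4p
```

```text
ee_pos: [0.621, 0.1916, 0.1969]
tcp_rot: [179.5, -0.8, 174.5]
wrist_force: [0.5, 0.9, 0.2]
ee_pos: [0.6271, 0.191, 0.1967]
tcp_rot: [179.6, -0.8, 174.5]
wrist_force: [-0.5, -0.9, -0.3]
```

```bash
python3 drive.py '[[[-0.003,0,0],0,0],[[-0.006,0,0],0,0],[[-0.006,0,0],0,0]]'|sed -n 2,4p;python3 drive.py '[[[-0.003,0,0],0,0],[[-0.006,0,0],0,0],[[-0.006,0,0],0,0]]'|sed -n 4p;python3 drive.py '[[[-0.002,0,0],0,0],[[-0.004,0,0],0,0],[[-0.004,0,0],0,0]]'|sed -n 2,4p
```

```text
ee_pos: [0.6301, 0.1907, 0.1967]
tcp_rot: [179.6, -1.2, 174.6]
wrist_force: [-17.8, 1.0, 4.4]
wrist_force: [-47.4, 1.9, 13.2]
ee_pos: [0.6316, 0.1906, 0.1964]
tcp_rot: [179.6, -2.2, 174.7]
wrist_force: [-66.2, 1.7, 17.9]
```

Hard contact: the lid is on its stop. I'll back off and take the second van view.

```bash
python3 drive.py '[[[0.04,0,0],0,0],[[0.08,0,0],0,0.03],[[0.12,0,0],0,0.06],[[0.16,0,0],0,0.085],[[0.2,-0.01,0.01],0,0.085]]'|sed -n 1,4p;python3 drive.py '[[[0.025,0,0.01],0,0.085],[[0.025,0,0.01],0,0.085],[[0.025,0,0.01],0,0.085],[[0.025,0,0.01],0,0.085]]'|sed -n 1,4p
python3 - <<'E'
from h import *
im,i=shot('wrist','w9'); np.save('w9i.npy',i['extrinsics'])
a=cv2.imread('pics/w8.png')
c=[.468,.208,.044];g=proj(i,c,True);print(g,bot.get_obs()['ee_pos'],bot.get_obs()['tcp_rot'])
y0=max(0,int(g[1])-60);x0=int(g[0])-110
A=cv2.resize(a[150:240,220:410],None,fx=4,fy=4,interpolation=cv2.INTER_CUBIC);B=cv2.resize(im[y0:y0+115,x0:x0+253],None,fx=3,fy=3,interpolation=cv2.INTER_CUBIC)[:240*2,:760]
print(x0,y0,A.shape,B.shape)
w=min(A.shape[1],B.shape[1]);out=np.vstack([A[:300,:w],B[:300,:w]]);cv2.imwrite('pics/v9.png',out)
E
```

```text
time: 22.77
ee_pos: [0.442, 0.1998, 0.1906]
tcp_rot: [179.5, -0.7, 174.6]
wrist_force: [0.4, 0.5, 2.1]
time: 23.1
ee_pos: [0.4188, 0.2015, 0.1804]
tcp_rot: [179.5, -0.7, 174.5]
wrist_force: [-0.5, -0.7, 0.3]
(np.float64(325.8460733348511), np.float64(244.33787711909721)) [0.41912235 0.20150329 0.18035895] [179.52052855  -0.7254195  174.5040392 ]
215 184 (360, 760, 3) (345, 759, 3)
```

View pics/v9.png

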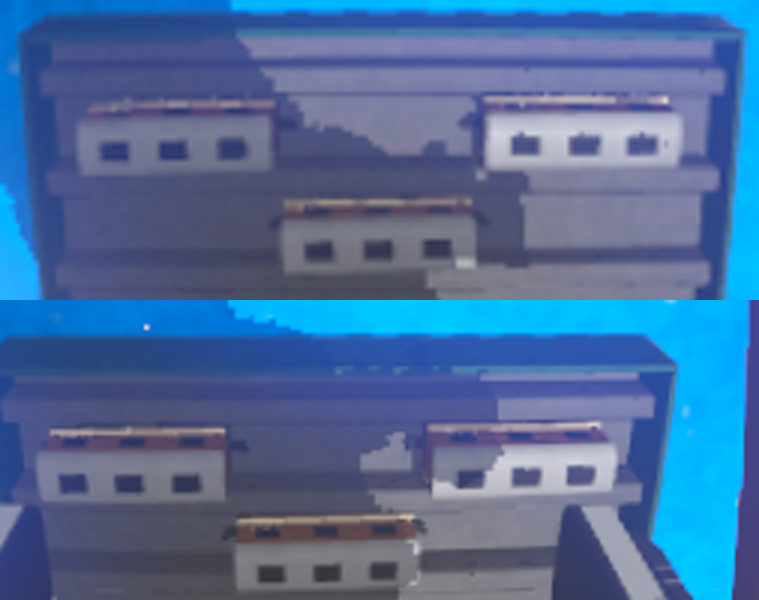

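The combined picture shows three grey roofs, each with three vents. The middle vents are at (173,149), (584,144) and (378,249) in the upper crop, and (130,184), (526,176) and (327,272) in the lower crop.

Run:
```python
from h import *
K=bot.camera_info('wrist')['mtx']
a=dict(mtx=K,extrinsics=np.load('w8i.npy'));b=dict(mtx=K,extrinsics=np.load('w9i.npy'))
fa=lambda x,y:(220+x/4,150+y/4);fb=lambda x,y:(215+x/3,184+y/3)
O=np.array([.519,.2032,0]);ex=np.array([.9954,-.0958,0]);ey=np.array([.0958,.9954,0])
for n,u,v in[('1',(173,149),(130,184)),('2',(584,144),(526,176)),('3',(378,249),(327,272)),('1o',(115,151),(73,184)),('1p',(232,148),(187,184)),('2p',(642,145),(581,475-300)),('2o',(525,145),(470,179)),('3o',(318,250),(272,273)),('3p',(437,248),(384,271))]:
    p,e=tri(ray(a,fa(*u),True),ray(b,fb(*v),True)); q=(onz(a,fa(*u),.046,True)+onz(b,fb(*v),.046,True))/2
    print(n,np.round(p,4),np.round(e,4),np.round(q,4),'case',np.round([(q-O)@ex,(q-O)@ey],4))
```

```text
1 [0.4629 0.146  0.045 ] [0. 0.] [0.4625 0.1462 0.046 ] case [-0.0508 -0.0621]
2 [0.4741 0.2685 0.0426] [0. 0.] [0.4726 0.2679 0.046 ] case [-0.0523  0.0599]
3 [0.5009 0.2036 0.0435] [0.0001 0.0001] [0.4997 0.2037 0.046 ] case [-0.0193 -0.0014]
1o [0.4617 0.128  0.0446] [0.0002 0.0002] [0.4612 0.1284 0.046 ] case [-0.0504 -0.08  ]
1p [0.4644 0.1637 0.0449] [0. 0.] [0.4639 0.1639 0.046 ] case [-0.051  -0.0444]
2p [0.4758 0.2864 0.0432] [0.0002 0.0002] [0.4746 0.2857 0.046 ] case [-0.0521  0.0779]
2o [0.4725 0.2505 0.0433] [0. 0.] [0.4714 0.2502 0.046 ] case [-0.0519  0.0422]
3o [0.4993 0.1857 0.0438] [0.0003 0.0003] [0.4982 0.1859 0.046 ] case [-0.019  -0.0192]
3p [0.502  0.2217 0.0445] [0.0001 0.0001] [0.5012 0.2217 0.046 ] case [-0.0195  0.0167]
```

The vans are located, all tops near 44 mm. Before picking, I'll measure the trough between the stops from two hover poses.

```bash
python3 drive.py '[[[0,-0.04,-0.02],-2,0.085],[[0,-0.08,-0.03],-4,0.085],[[-0.02,-0.115,-0.03],-6,0.085],[[-0.04,-0.15,-0.03],-8,0.085],[[-0.06,-0.183,-0.03],-10.4,0.085]]'|head -3
python3 -c "
from h import *
goto([.60,-.235,.2],184.9)"
```

```text
time: 23.57
ee_pos: [0.4622, 0.0107, 0.2084]
tcp_rot: [179.4, -0.6, -175.0]
pos [0.4622 0.0107 0.2084] rot [ 179.43   -0.59 -175.02] -> d [-0.116  -0.2568  0.0046] turn 0.08 t 23.5667
```

```bash
python3 drive.py '[[[-0.015,-0.037,0],0,0.085],[[-0.03,-0.074,0],0,0.085],[[-0.045,-0.111,0],0,0.085],[[-0.06,-0.148,0],0,0.085],[[-0.075,-0.185,0],0,0.085]]'|head -1;python3 drive.py '[[[-0.015,-0.03,0],0,0.085],[[-0.03,-0.06,0],0,0.085],[[-0.041,-0.072,0.005],0,0.085],[[-0.041,-0.072,0.005],0,0.085],[[-0.041,-0.072,0.005],0,0.085]]'|head -3;python3 drive.py '[[[0,0,0],0,0.085],[[0,0,0],0,0.085]]'|sed -n 2,3p
python3 - <<'E'
from h import *
im,i=shot('wrist','wA'); np.save('wAi.npy',i['extrinsics']);o=bot.get_obs();print(o['ee_pos'],o['tcp_rot'],np.round(o['q'],1))
E
python3 drive.py '[[[0.03,0,-0.03],0,0.085],[[0.03,0,-0.065],0,0.085],[[0.03,0,-0.065],0,0.085],[[0.03,0,-0.065],0,0.085]]'|head -3
python3 - <<'E'
from h import *
im,i=shot('wrist','wB'); np.save('wBi.npy',i['extrinsics'])
a=cv2.imread('pics/wA.png');K=i['mtx'];ia=dict(mtx=K,extrinsics=np.load('wAi.npy'))
out=[]
for I,J in((a,ia),(im,i)):
    g=proj(J,[.575,-.234,.02],True);print(g); x0=int(g[0])-60
    print(x0); out.append(cv2.resize(I[0:330,x0:x0+125],None,fx=1,fy=1))
o=np.hstack([cv2.resize(cv2.rotate(k,cv2.ROTATE_90_COUNTERCLOCKWISE),None,fx=2.4,fy=2.4,interpolation=cv2.INTER_CUBIC) for k in out[:1]])
o2=cv2.resize(cv2.rotate(out[1],cv2.ROTATE_90_COUNTERCLOCKWISE),None,fx=2.4,fy=2.4,interpolation=cv2.INTER_CUBIC)
cv2.imwrite('pics/vAB.png',np.vstack([o,o2]));print(o.shape)
E
```

```text
time: 23.98
time: 24.4
ee_pos: [0.5988, -0.2343, 0.1969]
tcp_rot: [179.4, -0.8, -175.2]
ee_pos: [0.5982, -0.2325, 0.1988]
tcp_rot: [179.4, -0.7, -175.1]
[ 0.5981651  -0.23239147  0.19905838] [ 179.42527581   -0.66277406 -175.05215454] [-21.3  18.   18.8  91.7   0.2 -26.3]
time: 24.95
ee_pos: [0.5695, -0.2358, 0.2672]
tcp_rot: [179.6, -0.4, -175.1]
(np.float64(313.6821255195987), np.float64(158.0224476952893))
253
(np.float64(314.499012609414), np.float64(170.04801066771358))
254
(300, 792, 3)
```

View pics/vAB.png

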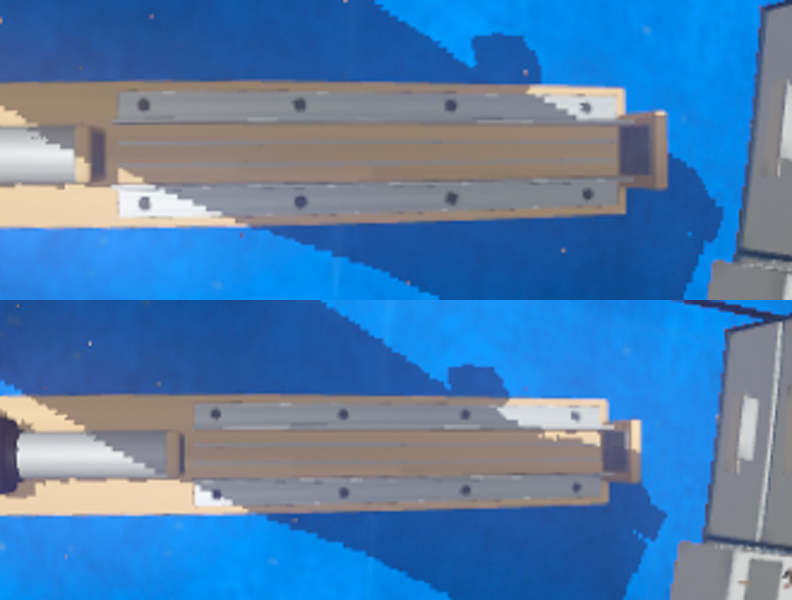

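The two hover views show the trough with its fixed stop's top inner edge at X≈650 (upper) and 628 (lower). The sliding stop's top inner edge is at X≈92 and 181.

Run:
```python
from h import *
K=bot.camera_info('wrist')['mtx']
A=dict(mtx=K,extrinsics=np.load('wAi.npy'));B=dict(mtx=K,extrinsics=np.load('wBi.npy'))
fa=lambda X,Y:(253+124-Y/2.4,X/2.4);fb=lambda X,Y:(254+124-Y/2.4,X/2.4)
O=np.array([.5028,-.24,0]);ey=np.array([.9963,.0854,0]);ex=np.array([.0854,-.9963,0])
for n,u,v,z in[('fix top',(650,150),(628,152),.045),('fix bot',(620,150),(602,152),.009),('slide top',(92,154.5),(181,154.5),.045),('bolt1',(144,105),(216,114),.011),('bolt1b',(144,204),(216,194),.011),('bolt4',(585,108),(575,116),.011),('bolt4b',(588,195),(576,188),.011)]:
    p,e=tri(ray(A,fa(*u),True),ray(B,fb(*v),True));a=onz(A,fa(*u),z,True);b=onz(B,fb(*v),z,True)
    print(n,np.round(p,4),np.round(e,4),np.round(a,4),np.round(b,4),'cass A',np.round([(a-O)@ex,(a-O)@ey],4),'B',np.round([(b-O)@ex,(b-O)@ey],4))
goto([.463,.146,.2],264.6)
```

```text
fix top [ 0.7005 -0.2227  0.0204] [0.0003 0.0003] [ 0.6854 -0.224   0.045 ] [ 0.6863 -0.2244  0.045 ] cass A [-0.0004  0.1833] B [1.000e-04 1.842e-01]
fix bot [ 0.6705 -0.2255  0.0454] [0.0003 0.0003] [ 0.6908 -0.2232  0.009 ] [ 0.6899 -0.2238  0.009 ] cass A [-0.0007  0.1887] B [-1.000e-04  1.878e-01]
slide top [ 0.4644 -0.2446  0.0446] [0. 0.] [ 0.4644 -0.2446  0.045 ] [ 0.4644 -0.2446  0.045 ] cass A [ 0.0013 -0.0386] B [ 0.0013 -0.0387]
bolt1 [ 0.4776 -0.2233  0.0109] [0. 0.] [ 0.4776 -0.2233  0.011 ] [ 0.4776 -0.2233  0.011 ] cass A [-0.0188 -0.0237] B [-0.0188 -0.0237]
bolt1b [ 0.481  -0.2628  0.0115] [0.0002 0.0002] [ 0.481 -0.263  0.011] [ 0.4809 -0.2626  0.011 ] cass A [ 0.0211 -0.0237] B [ 0.0207 -0.0237]
bolt4 [ 0.685  -0.2022 -0.0198] [0.0001 0.0001] [ 0.6698 -0.2057  0.011 ] [ 0.6702 -0.2054  0.011 ] cass A [-0.0199  0.1693] B [-0.0202  0.1698]
bolt4b [ 0.6667 -0.2452  0.0263] [0.0001 0.0001] [ 0.6746 -0.2453  0.011 ] [ 0.6741 -0.2454  0.011 ] cass A [0.02   0.1707] B [0.02   0.1702]
pos [ 0.5694 -0.2357  0.2653] rot [ 179.49   -0.54 -175.05] -> d [0.0725 0.3888 0.0695] turn -79.65 t 25.0
```

The trough is measured: the stops are at cassette y ≈ -39 and +184.5, consistent with 225 mm. Now van 1.

```bash
python3 drive.py '[[[0.01,0.035,0],-7,0.085],[[0.02,0.07,0],-14,0.085],[[0.03,0.105,0],-21,0.085],[[0.04,0.14,0],-28,0.07],[[0.05,0.175,0],-35,0.06]]'|head -3
python3 -c "
from h import *
goto([.463,.146,.15],264.6)"
```

```text
time: 25.42
ee_pos: [0.5033, -0.0643, 0.2651]
tcp_rot: [179.1, -0.3, -139.7]
pos [ 0.5033 -0.0643  0.2651] rot [ 179.07   -0.27 -139.73] -> d [-0.1057  0.1846  0.1177] turn -44.33 t 25.4167
```

```bash
python3 drive.py '[[[-0.017,0.03,0],-7,0.05],[[-0.034,0.06,0.01],-14,0.04],[[-0.051,0.09,0.03],-21,0.03],[[-0.068,0.12,0.05],-28,0.026],[[-0.085,0.15,0.07],-35,0.026]]'|head -3
python3 drive.py '[[[0,0,0],-4,0.026],[[0,0,0],-9.3,0.026],[[0,0,0],-9.3,0.026]]'|sed -n 2,5p
python3 -c "
from h import *
goto([.463,.146,.12],264.6)"
```

```text
time: 25.83
ee_pos: [0.4714, 0.106, 0.1967]
tcp_rot: [179.1, 0.3, -104.7]
ee_pos: [0.4717, 0.1052, 0.197]
tcp_rot: [179.1, 0.4, -95.4]
wrist_force: [0.8, 0.1, 0.6]
opening: 0.0262
pos [0.4717 0.1052 0.197 ] rot [179.12   0.42 -95.43] -> d [-0.0392  0.0113  0.0774] turn -0.03 t 26.0833
```

```bash
python3 drive.py '[[[-0.02,0.006,0.035],0,0.026],[[-0.0392,0.0113,0.07],0,0.026],[[-0.0392,0.0113,0.1],0,0.026],[[-0.0392,0.0113,0.1],0,0.026],[[-0.0392,0.0113,0.1],0,0.026]]'|sed -n 2,3p
python3 drive.py '[[[0,0,0],0,0.026],[[0,0,0],0,0.026]]'|sed -n 2,3p
python3 -c "
from h import *
goto([.463,.146,.056],264.6)"
```

```text
ee_pos: [0.4629, 0.1449, 0.0978]
tcp_rot: [179.0, 0.4, -95.9]
ee_pos: [0.4652, 0.1451, 0.101]
tcp_rot: [179.4, 0.5, -95.9]
pos [0.4652 0.1451 0.101 ] rot [179.38   0.52 -95.89] -> d [-0.0002  0.0017  0.0451] turn -0.49 t 26.6667
```

```bash
python3 drive.py '[[[0,0,0],-0.5,0.026],[[0,0,0],-0.5,0.026],[[0,0,0],-0.5,0.026],[[0,0,0],-0.5,0.026]]'|sed -n 2,3p
python3 -c "
from h import *
goto([.463,.146,.056],264.6)"
```

```text
ee_pos: [0.4641, 0.1452, 0.0992]
tcp_rot: [179.2, 0.5, -95.3]
pos [0.4641 0.1452 0.0992] rot [179.25   0.47 -95.32] -> d [-0.0003  0.0006  0.0432] turn 0.08 t 27.0
```

```bash
python3 drive.py '[[[-0.0003,0.0006,0.015],0,0.026],[[-0.0003,0.0006,0.03],0,0.026],[[-0.0003,0.0006,0.038],0,0.026],[[-0.0003,0.0006,0.0432],0,0.026],[[-0.0003,0.0006,0.0432],0,0.026]]'|sed -n 2,5p
python3 drive.py '[[[0,0,0],0,0.026],[[0,0,0],0,0.026],[[0,0,0],0,0.026]]'|sed -n 2,5p
python3 drive.py '[[[0,0,0],0,0.01],[[0,0,0],0,0.01],[[0,0,0],0,0.01],[[0,0,0],0,0.01]]' 25
```

```text
ee_pos: [0.4622, 0.1459, 0.0546]
tcp_rot: [179.1, 0.4, -95.3]
wrist_force: [-0.3, -0.6, 0.2]
opening: 0.0263
ee_pos: [0.4632, 0.1462, 0.0563]
tcp_rot: [179.3, 0.5, -95.3]
wrist_force: [-0.3, 0.0, -0.1]
opening: 0.026
time: 28.0
ee_pos: [0.4632, 0.1462, 0.0563]
tcp_rot: [179.3, 0.5, -95.3]
wrist_force: [0.3, 0.6, 5.7]
opening: 0.0174
grasp_force: 26.4
```

Gripped at 17.4 mm. Now lift, carry and turn.

```bash
python3 drive.py '[[[0,0,-0.02],0,0.01],[[0,0,-0.05],0,0.01],[[0,0,-0.085],0,0.01],[[0.01,0,-0.12],0,0.01],[[0.03,0,-0.14],5,0.01]]'|sed -n 2,3p; python3 drive.py '[[[0.033,-0.018,0],7,0.01],[[0.066,-0.036,0],14,0.01],[[0.1,-0.055,0],21,0.01],[[0.133,-0.073,0],28,0.01],[[0.166,-0.09,0],35,0.01]]'|sed -n 2,3p
python3 -c "
from h import *
goto([.6488,-.2277,.2],185)"
```

```text
ee_pos: [0.4624, 0.1158, 0.1988]
tcp_rot: [179.3, 0.5, -100.1]
ee_pos: [0.5209, -0.0664, 0.1928]
tcp_rot: [179.1, -0.2, -135.6]
pos [ 0.5209 -0.0664  0.1928] rot [ 1.7911e+02 -1.6000e-01 -1.3563e+02] -> d [ 0.0214 -0.2046 -0.0104] turn 39.37 t 28.8333
```

```bash
python3 drive.py '[[[0.008,-0.035,0],7,0.01],[[0.016,-0.07,0],14,0.01],[[0.024,-0.105,-0.005],21,0.01],[[0.032,-0.14,-0.01],28,0.01],[[0.046,-0.17,-0.01],35,0.01]]'|sed -n 2,3p
python3 -c "
from h import *
goto([.598,-.2325,.199],184.95)"
```

```text
ee_pos: [0.609, -0.2194, 0.2004]
tcp_rot: [179.4, -0.6, -170.6]
pos [ 0.609  -0.2194  0.2004] rot [ 179.37   -0.61 -170.63] -> d [ 0.013  -0.0111  0.0014] turn 4.42 t 29.25
```

```bash
python3 drive.py '[[[0.013,-0.011,0.0014],4.4,0.01],[[0.013,-0.011,0.0014],4.4,0.01],[[0.013,-0.011,0.0014],4.4,0.01],[[0.013,-0.011,0.0014],4.4,0.01]]'|sed -n 2,3p
cat > chk.py <<'E'
from h import *
# cassette pose change: match patches of the reference hover picture, then cast both onto their plane
def chk(tag,pts=((.4776,-.2233,.011),(.481,-.2628,.011),(.6866,-.2242,.045),(.6698,-.2057,.011))):
    im,i=shot('wrist',tag);K=i['mtx'];A=dict(mtx=K,extrinsics=np.load('wAi.npy'));ref=cv2.imread('pics/wA.png')
    gr=lambda m:cv2.Laplacian(cv2.GaussianBlur(m.max(2),(0,0),1.2),cv2.CV_32F)
    for p in pts:
        a=np.array(proj(A,p,True));u=np.round(a).astype(int);h=11
        y0=max(0,u[1]-h)
        T=gr(ref)[y0:u[1]+h+1,u[0]-h:u[0]+h+1]
        g=np.round(proj(i,p,True)).astype(int);S=45
        ys=max(0,g[1]-S);xs=g[0]-S
        r=cv2.matchTemplate(gr(im)[ys:g[1]+S,xs:g[0]+S],T,cv2.TM_CCOEFF_NORMED);_,v,_,l=cv2.minMaxLoc(r)
        c=np.array([l[0]+xs+(a[0]-(u[0]-h)),l[1]+ys+(a[1]-y0)])
        q=onz(i,c,p[2],True);print(p,'score',round(v,2),'shift mm',np.round((q-np.array(p))*1000,1)[:2])
if __name__=='__main__':
    import sys; chk(sys.argv[1]); goto([.6488,-.2277,.058],185)
E
python3 chk.py wC
```

```text
ee_pos: [0.5967, -0.2303, 0.199]
tcp_rot: [179.4, -0.7, -174.6]
(0.4776, -0.2233, 0.011) score 0.72 shift mm [ 0.6 -0.4]
(0.481, -0.2628, 0.011) score 0.73 shift mm [-0.3  0.5]
(0.6866, -0.2242, 0.045) score 0.49 shift mm [40.9 11.4]
(0.6698, -0.2057, 0.011) score 0.42 shift mm [-17.9   7.6]
pos [ 0.5968 -0.23    0.1992] rot [ 179.4    -0.67 -174.56] -> d [-0.0536 -0.0041  0.1406] turn 0.44 t 29.6333
```

The cassette has not moved (bolts within 0.6 mm). Approach and place.

```bash
python3 drive.py '[[[-0.027,-0.002,0.03],0.4,0.01],[[-0.0536,-0.004,0.06],0.4,0.01],[[-0.0536,-0.004,0.085],0.4,0.01],[[-0.0536,-0.004,0.1],0.4,0.01],[[-0.0536,-0.004,0.1],0.4,0.01]]'|sed -n 2,3p;python3 drive.py '[[[0,0,0],0,0.01],[[0,0,0],0,0.01],[[0,0,0],0,0.01],[[0,0,0],0,0.01]]'|sed -n 2,3p
python3 -c "
from h import *
goto([.6488,-.2277,.058],185.1)"
```

```text
ee_pos: [0.6479, -0.2269, 0.0938]
tcp_rot: [179.3, -1.0, -174.9]
ee_pos: [0.6498, -0.229, 0.1004]
tcp_rot: [179.5, -0.5, -175.1]
pos [ 0.6498 -0.229   0.1004] rot [ 179.48   -0.54 -175.08] -> d [0.0004 0.001  0.0424] turn -0.18 t 30.3833
```

```bash
python3 drive.py '[[[0.0004,0.001,0.015],0,0.01],[[0.0004,0.001,0.028],0,0.01],[[0.0004,0.001,0.036],0,0.01],[[0.0004,0.001,0.04],0,0.01],[[0.0004,0.001,0.042],0,0.01]]'|sed -n 2,5p;python3 drive.py '[[[0,0,0],0,0.01],[[0,0,0],0,0.01],[[0,0,0],0,0.01]]'|sed -n 2,5p
python3 -c "
from h import *
goto([.6488,-.2277,.057],185.1)"
```

```text
ee_pos: [0.6476, -0.2275, 0.0562]
tcp_rot: [179.4, -0.8, -175.1]
wrist_force: [-4.5, 0.6, 8.7]
opening: 0.0174
ee_pos: [0.6483, -0.2276, 0.0566]
tcp_rot: [179.4, -0.7, -175.1]
wrist_force: [-0.3, 0.4, -0.8]
opening: 0.0173
pos [ 0.6483 -0.2276  0.0566] rot [ 179.42   -0.67 -175.09] -> d [-0.0005 -0.0001 -0.0004] turn -0.19 t 31.05
```

```bash
python3 drive.py '[[[0,0,0],0,0.02],[[0,0,0],0,0.026],[[0,0,0],0,0.028],[[0,0,0],0,0.028]]'|sed -n 2,5p;python3 drive.py '[[[0,0,-0.02],0,0.028],[[0,0,-0.05],0,0.028],[[0,0,-0.09],0,0.028],[[0.027,0,-0.12],0,0.028],[[0.054,0,-0.142],0,0.028]]'|sed -n 2,5p;python3 drive.py '[[[0,0,0],0,0.028],[[0,0,0],0,0.028],[[0,0,0],0,0.028]]'|sed -n 2,3p
python3 - <<'E'
from h import *
import chk;chk.chk('wD')
# roof mask: grey, low saturation, in trough
im=cv2.imread('pics/wD.png');i=bot.camera_info('wrist')
O=np.array([.5028,-.24,0]);ey=np.array([.9963,.0854,0]);ex=np.array([.0854,-.9963,0])
# brightness/saturation profile along the centreline at roof height
for y in range(80,192,4):
    r=[]
    for x in(-7,0,7):
        u=np.round(proj(i,O+ey*y/1000+ex*x/1000+[0,0,.044],True)).astype(int);r.append(im[u[1],u[0]].tolist())
    print(y,r)
E
```

```text
ee_pos: [0.6482, -0.2276, 0.0563]
tcp_rot: [179.4, -0.7, -175.1]
wrist_force: [-0.3, 1.1, -0.2]
opening: 0.0282
ee_pos: [0.5966, -0.2334, 0.2014]
tcp_rot: [179.5, -0.6, -175.0]
wrist_force: [-0.2, -0.3, 1.2]
opening: 0.028
ee_pos: [0.5963, -0.2335, 0.1986]
tcp_rot: [179.4, -0.7, -175.1]
(0.4776, -0.2233, 0.011) score 0.78 shift mm [0.  0.3]
(0.481, -0.2628, 0.011) score 0.69 shift mm [0.  0.3]
(0.6866, -0.2242, 0.045) score 0.76 shift mm [ 0.4 -1.8]
(0.6698, -0.2057, 0.011) score 0.54 shift mm [0.3 0.4]
80 [[112, 129, 148], [109, 125, 144], [109, 123, 141]]
84 [[112, 129, 147], [109, 125, 143], [108, 123, 141]]
88 [[112, 128, 147], [109, 125, 144], [108, 122, 141]]
92 [[112, 129, 148], [110, 126, 145], [108, 124, 142]]
96 [[112, 128, 148], [110, 126, 144], [107, 123, 141]]
100 [[112, 128, 147], [81, 67, 72], [107, 123, 141]]
104 [[110, 125, 143], [76, 50, 45], [107, 121, 139]]
108 [[80, 57, 63], [76, 56, 65], [79, 65, 73]]
112 [[85, 62, 66], [82, 63, 68], [78, 61, 66]]
116 [[102, 84, 82], [104, 89, 87], [98, 83, 81]]
120 [[102, 84, 81], [102, 87, 84], [95, 80, 78]]
124 [[102, 83, 79], [76, 50, 45], [97, 83, 80]]
128 [[102, 83, 80], [76, 49, 44], [96, 83, 81]]
132 [[102, 84, 81], [101, 86, 82], [97, 83, 83]]
136 [[103, 85, 81], [101, 86, 83], [96, 80, 79]]
140 [[102, 84, 79], [76, 49, 42], [96, 82, 80]]
144 [[101, 83, 80], [75, 49, 43], [95, 81, 80]]
148 [[102, 84, 79], [86, 65, 61], [95, 83, 84]]
152 [[101, 84, 80], [102, 86, 82], [92, 78, 77]]
156 [[101, 82, 79], [100, 83, 80], [97, 81, 78]]
160 [[101, 83, 79], [75, 48, 41], [96, 80, 77]]
164 [[100, 81, 77], [75, 47, 41], [94, 78, 76]]
168 [[101, 83, 78], [102, 85, 82], [94, 77, 74]]
172 [[96, 74, 70], [101, 84, 80], [96, 78, 76]]
176 [[97, 76, 72], [96, 76, 73], [92, 72, 70]]
180 [[99, 78, 74], [96, 76, 73], [93, 75, 71]]
184 [[108, 106, 117], [106, 100, 109], [100, 95, 103]]
188 [[118, 136, 156], [113, 130, 150], [108, 125, 142]]
```

```bash
cat > van.py <<'E'
from h import *
from scipy.ndimage import map_coordinates
O=np.array([.5028,-.24,0]);ey=np.array([.9963,.0854,0]);ex=np.array([.0854,-.9963,0])
def vents(png,i,lo,hi,z=.0455,off=0.0005):
    g=cv2.imread(png).max(2).astype(float);ys=np.arange(lo,hi,.25)
    prof=[]
    for y in ys:
        us=np.array([proj(i,O+ey*y/1000+ex*(x/1000+off)+[0,0,z],True) for x in(-1,0,1)])
        prof.append(map_coordinates(g,[us[:,1],us[:,0]],order=1).mean())
    d=np.array(prof)<(np.median(prof)-10)
    e=np.flatnonzero(np.diff(d.astype(int)));return ys[e],[round(v) for v in prof[::16]]
if __name__=='__main__':
    import sys
    i=bot.camera_info('wrist');print(vents(f'pics/{sys.argv[1]}.png',i,float(sys.argv[2]),float(sys.argv[3])))
E
python3 van.py wD 100 184; python3 -c "
from h import *
goto([.4738,.2685,.2],264.7)"
```

```text
(array([103.5 , 111.  , 120.75, 128.5 , 138.25, 146.5 , 156.25, 164.  ]), [85, 79, 76, 87, 104, 90, 76, 77, 101, 101, 76, 76, 96, 101, 83, 76, 78, 101, 98, 95, 98])
pos [ 0.5963 -0.2333  0.1977] rot [ 179.37   -0.76 -175.08] -> d [0.079  0.5104 0.0043] turn -79.78 t 32.1
```

The van stands upright in the trough, with vents at cassette y ≈ 124.6, 142.4 and 160.1. That is about 3 mm nearer than planned, so I'll regrip it and slide it up to the fixed stop as a reference.

```bash
python3 drive.py '[[[-0.027,0,0.03],0,0.028],[[-0.054,0,0.06],0,0.028],[[-0.054,0,0.095],0,0.028],[[-0.054,0,0.125],0,0.028],[[-0.054,0,0.142],0,0.028]]'|sed -n 2,2p;python3 drive.py '[[[0,0,0],0,0.028],[[0,0,0],0,0.028],[[0,0,0],0,0.01],[[0,0,0],0,0.01],[[0,0,0],0,0.01]]' 20|sed -n 2,6p
python3 drive.py '[[[-0.001,0,-0.0005],0,0.01],[[-0.002,0,-0.0005],0,0.01],[[-0.002,0,-0.0005],0,0.01]]'|sed -n 2,4p
```

```text
ee_pos: [0.6467, -0.2263, 0.0495]
ee_pos: [0.6482, -0.2275, 0.0559]
tcp_rot: [179.4, -0.7, -175.1]
wrist_force: [0.6, 0.1, -0.9]
opening: 0.0174
grasp_force: 23.2
ee_pos: [0.6504, -0.2274, 0.0569]
tcp_rot: [179.4, -0.7, -175.1]
wrist_force: [-0.3, 0.3, 0.8]
```

```bash
python3 drive.py '[[[-0.0005,0,0],0,0.01],[[-0.001,0,0],0,0.01],[[-0.001,0,0],0,0.01]]'|sed -n 2,4p;python3 drive.py '[[[-0.0005,0,0],0,0.01],[[-0.001,0,0],0,0.01],[[-0.001,0,0],0,0.01]]'|sed -n 2,4p
```

```text
ee_pos: [0.6512, -0.2273, 0.0568]
tcp_rot: [179.4, -0.7, -175.1]
wrist_force: [-0.8, 0.4, -0.8]
ee_pos: [0.6522, -0.2272, 0.0567]
tcp_rot: [179.4, -0.7, -175.1]
wrist_force: [-0.5, -0.5, -0.1]
```

```bash
python3 drive.py '[[[-0.0005,0,0],0,0.01],[[-0.001,0,0],0,0.01],[[-0.001,0,0],0,0.01]]'|sed -n 2,4p; python3 drive.py '[[[-0.0005,0,0],0,0.01],[[-0.001,0,0],0,0.01],[[-0.001,0,0],0,0.01]]'|sed -n 2,4p
```

```text
ee_pos: [0.6532, -0.2271, 0.0567]
tcp_rot: [179.4, -0.7, -175.1]
wrist_force: [-0.2, -0.3, -0.5]
ee_pos: [0.6542, -0.227, 0.0567]
tcp_rot: [179.4, -0.7, -175.1]
wrist_force: [0.2, 0.2, 0.8]
```

```bash
python3 drive.py '[[[0,0,0],0,0.02],[[0,0,0],0,0.026],[[0,0,0],0,0.028],[[0,0,0],0,0.028]]'|sed -n 2,2p;python3 drive.py '[[[0,0,-0.02],0,0.028],[[0,0,-0.05],0,0.028],[[0,0,-0.09],0,0.028],[[0.03,0,-0.12],0,0.028],[[0.06,0,-0.142],0,0.028]]'|sed -n 2,2p;python3 drive.py '[[[0,0,0],0,0.028],[[0,0,0],0,0.028],[[0,0,0],0,0.028],[[0,0,0],0,0.028]]'|sed -n 2,3p
python3 -c "
import chk;chk.chk('wE')"; python3 van.py wE 100 188;python3 -c "
from h import *
goto([.4738,.2685,.2],264.7)"
```

```text
ee_pos: [0.6541, -0.2271, 0.0568]
ee_pos: [0.5967, -0.2334, 0.2015]
ee_pos: [0.5963, -0.2332, 0.1979]
tcp_rot: [179.4, -0.8, -175.1]
(0.4776, -0.2233, 0.011) score 0.74 shift mm [-0.1 -0.4]
(0.481, -0.2628, 0.011) score 0.78 shift mm [-0.1 -0.3]
(0.6866, -0.2242, 0.045) score 0.78 shift mm [-0.4 -0.4]
(0.6698, -0.2057, 0.011) score 0.49 shift mm [-23.7 -23.3]
(array([106.  , 107.25, 109.5 , 118.25, 127.  , 135.5 , 144.75, 153.5 ,
       162.25, 171.  ]), [144, 134, 84, 75, 75, 101, 103, 77, 75, 91, 101, 92, 75, 76, 100, 101, 76, 75, 96, 101, 95, 114])
pos [ 0.5963 -0.2332  0.1977] rot [ 179.35   -0.81 -175.06] -> d [0.0789 0.5103 0.0046] turn -79.76 t 35.3167
```

Van 1 now spans to the stop face (centre 149.1). Now van 2.

```bash
python3 drive.py '[[[0.006,0.04,0],-7,0.028],[[0.012,0.08,0],-14,0.028],[[0.018,0.12,0],-21,0.028],[[0.024,0.16,0],-28,0.028],[[0.03,0.2,0],-35,0.028]]' 25|sed -n 2,3p
python3 -c "
from h import *
goto([.4738,.2685,.12],264.7)"
```

```text
ee_pos: [0.5486, -0.0349, 0.2005]
tcp_rot: [179.0, -0.3, -139.7]
pos [ 0.5486 -0.0349  0.2005] rot [ 179.04   -0.3  -139.74] -> d [-0.1395  0.2785  0.0844] turn -44.44 t 35.7333
```

```bash
python3 drive.py '[[[-0.018,0.036,0],-7,0.028],[[-0.036,0.072,0],-14,0.028],[[-0.054,0.108,0],-21,0.028],[[-0.072,0.144,0],-28,0.028],[[-0.09,0.18,0.01],-35,0.026]]' 25|sed -n 2,3p
python3 drive.py '[[[0,0,0],-7,0.026],[[0,0,0],-9.4,0.026],[[0,0,0],-9.4,0.026]]'|sed -n 2,3p
python3 -c "
from h import *
goto([.4738,.2685,.10],264.7)"
```

```text
ee_pos: [0.5024, 0.1614, 0.1947]
tcp_rot: [179.2, 0.4, -104.7]
ee_pos: [0.5022, 0.1603, 0.1929]
tcp_rot: [179.1, 0.4, -95.4]
pos [0.5022 0.1603 0.1929] rot [179.09   0.4  -95.44] -> d [-0.1043  0.0371  0.0942] turn -0.14 t 36.4
```

```bash
python3 drive.py '[[[-0.035,0.012,0],0,0.026],[[-0.07,0.025,0.02],0,0.026],[[-0.104,0.037,0.05],0,0.026],[[-0.104,0.037,0.085],0,0.026],[[-0.104,0.037,0.094],0,0.026]]' 25|sed -n 2,3p
python3 drive.py '[[[0,0,0],0,0.026],[[0,0,0],0,0.026],[[0,0,0],0,0.026],[[0,0,0],0,0.026],[[0,0,0],0,0.026]]'|sed -n 2,3p
python3 -c "
from h import *
goto([.4738,.2685,.056],264.7)"
```

```text
ee_pos: [0.4723, 0.2675, 0.0954]
tcp_rot: [178.8, 0.2, -95.7]
ee_pos: [0.476, 0.2668, 0.1034]
tcp_rot: [179.3, 0.5, -95.8]
pos [0.476  0.2668 0.1034] rot [179.34   0.53 -95.77] -> d [-0.001   0.0018  0.0474] turn -0.47 t 37.2333
```

```bash
python3 drive.py '[[[0,0,0],-0.4,0.026],[[0,0,0],-0.4,0.026],[[0,0,0],-0.4,0.026]]'|sed -n 2,3p
python3 -c "
from h import *
goto([.4738,.2685,.056],264.7)"
```

```text
ee_pos: [0.4751, 0.267, 0.102]
tcp_rot: [179.2, 0.5, -95.3]
pos [0.4751 0.267  0.102 ] rot [179.24   0.47 -95.31] -> d [-0.001   0.0008  0.046 ] turn -0.01 t 37.4833
```

```bash
python3 drive.py '[[[-0.001,0.0008,0.015],0,0.026],[[-0.001,0.0008,0.03],0,0.026],[[-0.001,0.0008,0.04],0,0.026],[[-0.001,0.0008,0.0455],0,0.026],[[-0.001,0.0008,0.0455],0,0.026]]'|sed -n 2,4p
python3 drive.py '[[[0,0,0],0,0.026],[[0,0,0],0,0.01],[[0,0,0],0,0.01],[[0,0,0],0,0.01],[[0,0,0],0,0.01]]' 25|sed -n 2,6p
python3 drive.py '[[[0,0,-0.02],0,0.01],[[0,0,-0.05],0,0.01],[[0,0,-0.085],0,0.01],[[0.01,0,-0.12],0,0.01],[[0.04,0,-0.14],5,0.01]]'|sed -n 2,6p; python3 drive.py '[[[0.036,-0.01,0],7,0.01],[[0.072,-0.02,0],14,0.01],[[0.108,-0.03,0],21,0.01],[[0.144,-0.04,0],28,0.01],[[0.18,-0.05,0],35,0.01]]'|sed -n 2,3p
python3 -c "
from h import *
goto([.5963,-.2332,.198],184.94)"
```

```text
ee_pos: [0.473, 0.2683, 0.0549]
tcp_rot: [179.1, 0.4, -95.3]
wrist_force: [0.1, -1.4, 0.2]
ee_pos: [0.474, 0.2688, 0.0569]
tcp_rot: [179.3, 0.5, -95.3]
wrist_force: [-0.4, -0.3, 3.8]
opening: 0.0172
grasp_force: 29.1
ee_pos: [0.4724, 0.2294, 0.1994]
tcp_rot: [179.4, 0.6, -100.1]
wrist_force: [1.0, -0.2, -0.1]
opening: 0.0173
grasp_force: 28.6
ee_pos: [0.4886, 0.0398, 0.1941]
tcp_rot: [179.1, -0.1, -135.6]
pos [0.4886 0.0398 0.1941] rot [ 1.7913e+02 -1.4000e-01 -1.3562e+02] -> d [ 0.1139 -0.2704 -0.0077] turn 39.44 t 39.15
```

```bash
python3 drive.py '[[[0.012,-0.036,0],7,0.01],[[0.024,-0.072,0],14,0.01],[[0.036,-0.108,-0.003],21,0.01],[[0.05,-0.144,-0.007],28,0.01],[[0.065,-0.18,-0.007],35,0.01]]'|sed -n 2,3p
python3 -c "
from h import *
goto([.5963,-.2332,.198],184.94)"
```

```text
ee_pos: [0.5699, -0.1342, 0.199]
tcp_rot: [179.4, -0.6, -170.6]
pos [ 0.5699 -0.1342  0.199 ] rot [ 179.38   -0.58 -170.63] -> d [-0.0099 -0.102  -0.0002] turn 4.43 t 39.5667
```

```bash
python3 drive.py '[[[-0.003,-0.035,0],2,0.01],[[-0.006,-0.07,0],4.4,0.01],[[-0.01,-0.102,0],4.4,0.01],[[-0.01,-0.102,0],4.4,0.01],[[-0.01,-0.102,0],4.4,0.01]]'|sed -n 2,3p
python3 drive.py '[[[0,0,0],0,0.01],[[0,0,0],0,0.01],[[0,0,0],0,0.01]]'|sed -n 2,3p
python3 -c "
import chk;chk.chk('wF')
from h import *
goto([.5813,-.2339,.1],185.1)"
```

```text
ee_pos: [0.5962, -0.2327, 0.196]
tcp_rot: [179.4, -0.8, -174.8]
ee_pos: [0.5963, -0.23, 0.1974]
tcp_rot: [179.4, -0.7, -174.6]
(0.4776, -0.2233, 0.011) score 0.7 shift mm [ 0.5 -0.2]
(0.481, -0.2628, 0.011) score 0.7 shift mm [-0.3 -0.1]
(0.6866, -0.2242, 0.045) score 0.43 shift mm [39.4 12.5]
(0.6698, -0.2057, 0.011) score 0.43 shift mm [-17.8   8.8]
pos [ 0.5964 -0.23    0.1974] rot [ 179.42   -0.66 -174.61] -> d [ 0.0142 -0.0034  0.0976] turn 0.29 t 40.2833
```

```bash
python3 drive.py '[[[0.0142,-0.0034,0.03],0.3,0.01],[[0.0142,-0.0034,0.06],0.3,0.01],[[0.0142,-0.0034,0.085],0.3,0.01],[[0.0142,-0.0034,0.0976],0.3,0.01],[[0.0142,-0.0034,0.0976],0.3,0.01]]'|sed -n 2,3p;python3 drive.py '[[[0,0,0],0,0.01],[[0,0,0],0,0.01],[[0,0,0],0,0.01],[[0,0,0],0,0.01],[[0,0,0],0,0.01]]'|sed -n 2,3p
python3 -c "
from h import *
goto([.5813,-.2339,.0575],185.1)"
```

```text
ee_pos: [0.5799, -0.2337, 0.0966]
tcp_rot: [179.3, -0.9, -174.9]
ee_pos: [0.5818, -0.2351, 0.1006]
tcp_rot: [179.5, -0.6, -175.0]
pos [ 0.5818 -0.2351  0.1006] rot [ 179.45   -0.61 -174.99] -> d [-0.0001  0.0008  0.0431] turn -0.09 t 41.1167
```

```bash
python3 drive.py '[[[0,0.0008,0.015],0,0.01],[[0,0.0008,0.028],0,0.01],[[0,0.0008,0.036],0,0.01],[[0,0.0008,0.04],0,0.01],[[0,0.0008,0.043],0,0.01]]'|sed -n 2,5p;python3 drive.py '[[[0,0,0],0,0.01],[[0,0,0],0,0.01],[[0,0,0],0,0.01]]'|sed -n 2,5p
```

```text
ee_pos: [0.58, -0.2336, 0.0565]
tcp_rot: [179.4, -0.8, -175.0]
wrist_force: [-8.4, 1.9, 19.2]
opening: 0.0171
ee_pos: [0.5808, -0.2338, 0.0568]
tcp_rot: [179.4, -0.7, -175.0]
wrist_force: [-0.4, -0.1, 1.2]
opening: 0.0174
```

```bash
python3 drive.py '[[[0,0,0],0,0.02],[[0,0,0],0,0.026],[[0,0,0],0,0.028],[[0,0,0],0,0.028]]'|sed -n 2,2p;python3 drive.py '[[[0,0,-0.02],0,0.028],[[0,0,-0.05],0,0.028],[[0,0,-0.09],0,0.028],[[-0.0155,0,-0.12],0,0.028],[[-0.0155,0,-0.141],0,0.028]]'|sed -n 2,2p;python3 drive.py '[[[0,0,0],0,0.028],[[0,0,0],0,0.028],[[0,0,0],0,0.028],[[0,0,0],0,0.028]]'|sed -n 2,3p
python3 -c "
import chk;chk.chk('wG')"; python3 van.py wG 30 188
```

```text
ee_pos: [0.5807, -0.2337, 0.0565]
ee_pos: [0.5996, -0.2336, 0.2007]
ee_pos: [0.5973, -0.2335, 0.1957]
tcp_rot: [179.4, -0.8, -175.0]
(0.4776, -0.2233, 0.011) score 0.86 shift mm [-0.1 -0. ]
(0.481, -0.2628, 0.011) score 0.8 shift mm [-0.   0.3]
(0.6866, -0.2242, 0.045) score 0.73 shift mm [ 0.3 -1.6]
(0.6698, -0.2057, 0.011) score 0.47 shift mm [-0.6  0.3]
(array([ 43.  ,  46.  ,  54.5 ,  62.75,  72.5 ,  80.25,  90.  ,  98.25,
       106.5 , 118.  , 127.5 , 135.5 , 145.25, 153.25, 162.75, 171.25]), [144, 143, 140, 84, 82, 105, 91, 76, 77, 102, 102, 75, 75, 101, 102, 85, 76, 79, 102, 86, 79, 76, 82, 103, 101, 76, 76, 101, 101, 77, 76, 90, 101, 91, 75, 76, 102, 99, 104, 145])
```

Vans 1 and 2 are upright at centres 149.2 and 76.4, 72.8 mm apart. Now van 3.

```bash
python3 drive.py '[[[0.006,0.04,0],-7,0.028],[[0.012,0.08,0],-14,0.028],[[0.018,0.12,0],-21,0.028],[[0.024,0.16,0],-28,0.028],[[0.03,0.2,0],-35,0.028]]' 25|sed -n 2,3p
python3 drive.py '[[[-0.016,0.032,0],-7,0.028],[[-0.032,0.064,0],-14,0.028],[[-0.048,0.096,0],-21,0.028],[[-0.064,0.128,0],-28,0.028],[[-0.08,0.16,0],-35,0.028]]'|sed -n 2,3p
python3 drive.py '[[[0,0,0],-7,0.028],[[0,0,0],-9.4,0.028],[[0,0,0],-9.4,0.028]]'|sed -n 2,3p
python3 -c "
from h import *
goto([.5009,.2037,.10],264.7)"
```

```text
ee_pos: [0.5492, -0.0355, 0.1987]
tcp_rot: [179.1, -0.3, -139.7]
ee_pos: [0.5078, 0.1383, 0.201]
tcp_rot: [179.1, 0.3, -104.7]
ee_pos: [0.5083, 0.1376, 0.201]
tcp_rot: [179.1, 0.4, -95.4]
pos [0.5083 0.1376 0.201 ] rot [179.15   0.42 -95.4 ] -> d [-0.0644  0.0121  0.1017] turn -0.1 t 44.0
```

```bash
python3 drive.py '[[[-0.035,0.006,0.01],0,0.028],[[-0.0644,0.0121,0.03],0,0.028],[[-0.0644,0.0121,0.065],0,0.028],[[-0.0644,0.0121,0.09],0,0.028],[[-0.0644,0.0121,0.101],0,0.028]]' 25|sed -n 2,3p
python3 drive.py '[[[0,0,0],0,0.026],[[0,0,0],0,0.026],[[0,0,0],0,0.026],[[0,0,0],-0.4,0.026],[[0,0,0],-0.4,0.026]]'|sed -n 2,3p
python3 drive.py '[[[0,0,0],0,0.026],[[0,0,0],0,0.026],[[0,0,0],0,0.026]]'|sed -n 2,3p
python3 -c "
from h import *
goto([.5009,.2037,.056],264.7)"
```

```text
ee_pos: [0.5, 0.2025, 0.0972]
tcp_rot: [178.9, 0.3, -95.7]
ee_pos: [0.5027, 0.2032, 0.1031]
tcp_rot: [179.3, 0.5, -95.2]
ee_pos: [0.502, 0.2032, 0.1018]
tcp_rot: [179.2, 0.5, -95.2]
pos [0.502  0.2032 0.1018] rot [179.24   0.47 -95.2 ] -> d [-0.0001  0.0006  0.0459] turn 0.1 t 45.0833
```

```bash
python3 drive.py '[[[0,0.0006,0.015],0,0.026],[[0,0.0006,0.03],0,0.026],[[0,0.0006,0.04],0,0.026],[[0,0.0006,0.0455],0,0.026],[[0,0.0006,0.0455],0,0.026]]'|sed -n 2,4p
python3 drive.py '[[[0,0,0],0,0.026],[[0,0,0],0,0.01],[[0,0,0],0,0.01],[[0,0,0],0,0.01],[[0,0,0],0,0.01]]' 25|sed -n 2,6p
python3 drive.py '[[[0,0,-0.02],0,0.01],[[0,0,-0.05],0,0.01],[[0,0,-0.085],0,0.01],[[0.01,0,-0.12],0,0.01],[[0.04,0,-0.14],5,0.01]]'|sed -n 2,6p; python3 drive.py '[[[0.033,-0.01,0],7,0.01],[[0.066,-0.02,0],14,0.01],[[0.1,-0.03,0],21,0.01],[[0.133,-0.04,0],28,0.01],[[0.166,-0.05,0],35,0.01]]'|sed -n 2,3p
python3 -c "
from h import *
goto([.5963,-.2332,.198],184.94)"
```

```text
ee_pos: [0.5, 0.2034, 0.0548]
tcp_rot: [179.1, 0.4, -95.2]
wrist_force: [-1.5, 0.4, 0.7]
ee_pos: [0.5011, 0.2038, 0.0569]
tcp_rot: [179.3, 0.5, -95.2]
wrist_force: [0.3, -0.4, 3.9]
opening: 0.0172
grasp_force: 28.7
ee_pos: [0.4996, 0.1644, 0.1994]
tcp_rot: [179.4, 0.5, -100.0]
wrist_force: [2.1, 0.2, -0.8]
opening: 0.0168
grasp_force: 28.2
ee_pos: [0.5186, -0.0114, 0.1941]
tcp_rot: [179.1, -0.1, -135.5]
pos [ 0.5186 -0.0114  0.1941] rot [ 1.7913e+02 -1.4000e-01 -1.3553e+02] -> d [ 0.1    -0.2126 -0.0069] turn 39.53 t 46.75
```

```bash
python3 drive.py '[[[0.012,-0.036,0],7,0.01],[[0.024,-0.072,0],14,0.01],[[0.036,-0.108,-0.003],21,0.01],[[0.06,-0.144,-0.007],28,0.01],[[0.08,-0.18,-0.007],35,0.01]]'|sed -n 2,3p
python3 drive.py '[[[-0.003,-0.025,0],2,0.01],[[-0.003,-0.035,0],4.4,0.01],[[-0.003,-0.035,0],4.4,0.01],[[-0.003,-0.035,0],4.4,0.01],[[-0.003,-0.035,0],4.4,0.01]]'|sed -n 2,3p
python3 drive.py '[[[0,0,0],0,0.01],[[0,0,0],0,0.01]]'|sed -n 2,3p
python3 -c "
import chk;chk.chk('wH')
from h import *
goto([.5059,-.2407,.1],185.1)"
```

```text
ee_pos: [0.5889, -0.1945, 0.199]
tcp_rot: [179.4, -0.6, -170.5]
ee_pos: [0.5973, -0.2257, 0.1979]
tcp_rot: [179.4, -0.7, -174.5]
ee_pos: [0.5975, -0.2255, 0.1983]
tcp_rot: [179.4, -0.7, -174.5]
(0.4776, -0.2233, 0.011) score 0.8 shift mm [-0.   0.1]
(0.481, -0.2628, 0.011) score 0.67 shift mm [0.2 0.1]
(0.6866, -0.2242, 0.045) score 0.46 shift mm [41.2 17.5]
(0.6698, -0.2057, 0.011) score 0.41 shift mm [-32.5  11.6]
pos [ 0.5975 -0.2256  0.1983] rot [ 179.42   -0.66 -174.48] -> d [ 0.0915 -0.0073  0.0993] turn 0.42 t 47.8
```

```bash
python3 drive.py '[[[0.035,-0.003,0.01],0.4,0.01],[[0.07,-0.006,0.03],0.4,0.01],[[0.0915,-0.0073,0.06],0.4,0.01],[[0.0915,-0.0073,0.085],0.4,0.01],[[0.0915,-0.0073,0.0993],0.4,0.01]]'|sed -n 2,3p;python3 drive.py '[[[0,0,0],0,0.01],[[0,0,0],0,0.01],[[0,0,0],0,0.01],[[0,0,0],0,0.01],[[0,0,0],0,0.01]]'|sed -n 2,3p
python3 -c "
from h import *
goto([.5059,-.2407,.0575],185.1)"
```

```text
ee_pos: [0.5038, -0.2409, 0.0973]
tcp_rot: [179.4, -0.8, -175.0]
ee_pos: [0.5066, -0.2417, 0.1009]
tcp_rot: [179.5, -0.6, -175.0]
pos [ 0.5066 -0.2417  0.1009] rot [ 179.47   -0.6  -174.96] -> d [0.0002 0.0007 0.0434] turn -0.06 t 48.6333
```

```bash
python3 drive.py '[[[0,0.0007,0.015],0,0.01],[[0,0.0007,0.028],0,0.01],[[0,0.0007,0.036],0,0.01],[[0,0.0007,0.04],0,0.01],[[0,0.0007,0.0425],0,0.01]]'|sed -n 2,5p;python3 drive.py '[[[0,0,0],0,0.01],[[0,0,0],0,0.01],[[0,0,0],0,0.01]]'|sed -n 2,5p
python3 drive.py '[[[0,0,0],0,0.02],[[0,0,0],0,0.026],[[0,0,0],0,0.028],[[0,0,0],0,0.028]]'|sed -n 2,2p;python3 drive.py '[[[0,0,-0.02],0,0.028],[[0,0,-0.05],0,0.028],[[0,0,-0.08],0,0.028],[[-0.036,0,-0.11],0,0.028],[[-0.073,0,-0.135],0,0.028]]'|sed -n 2,2p;python3 drive.py '[[[-0.018,0,-0.007],0,0.028],[[-0.018,0,-0.007],0,0.028],[[-0.018,0,-0.007],0,0.028],[[-0.018,0,-0.007],0,0.028]]'|sed -n 2,3p
python3 -c "
import chk;chk.chk('wI')"; python3 van.py wI -44 188
```

```text
ee_pos: [0.5047, -0.2403, 0.0566]
tcp_rot: [179.4, -0.8, -175.0]
wrist_force: [-8.4, 2.1, 15.7]
opening: 0.017
ee_pos: [0.5054, -0.2406, 0.0575]
tcp_rot: [179.4, -0.7, -175.0]
wrist_force: [0.2, 0.0, -0.3]
opening: 0.0175
ee_pos: [0.5052, -0.2405, 0.0572]
ee_pos: [0.5728, -0.2363, 0.1897]
ee_pos: [0.5903, -0.2343, 0.1925]
tcp_rot: [179.4, -0.8, -175.0]
(0.4776, -0.2233, 0.011) score 0.55 shift mm [0.2 0.4]
(0.481, -0.2628, 0.011) score 0.62 shift mm [-0.7  0.1]
(0.6866, -0.2242, 0.045) score 0.74 shift mm [ 0.2 -5. ]
(0.6698, -0.2057, 0.011) score 0.56 shift mm [-0.6  1.1]
(array([-14.5 , -13.75,  -2.25,   4.5 ,  15.  ,  23.  ,  31.  ,  32.  ,
        38.75,  46.  ,  54.  ,  62.5 ,  71.5 ,  80.5 ,  89.25,  98.25,
       105.5 , 117.75, 126.5 , 135.5 , 144.25, 153.5 , 162.25, 171.  ]), [151, 121, 98, 145, 102, 111, 87, 86, 101, 109, 105, 84, 83, 106, 106, 81, 80, 103, 104, 85, 142, 81, 75, 102, 102, 73, 73, 100, 99, 80, 73, 78, 99, 98, 73, 73, 100, 100, 80, 74, 74, 98, 102, 74, 73, 90, 100, 89, 73, 75, 99, 100, 74, 74, 94, 100, 96, 122])
```

All three vans stand between the stops, at centres 149, 76 and 1. Nothing else has shifted. Now the lid: return to the tab.

```bash
python3 drive.py '[[[0,0.01,-0.035],0,0.06],[[0.01,0.04,-0.06],0,0.06],[[0.02,0.075,-0.08],0,0.06],[[0.025,0.11,-0.088],2,0.06],[[0.03,0.15,-0.088],4,0.06]]'|sed -n 2,3p;python3 drive.py '[[[0.005,0.04,0],3,0.06],[[0.01,0.08,0],6.5,0.06],[[0.015,0.12,0],6.5,0.06],[[0.015,0.16,0],6.5,0.06],[[0.015,0.2,0],6.5,0.06]]'|sed -n 2,3p
python3 -c "
from h import *
goto([.6,.194,.28],174.5)"
```

```text
ee_pos: [0.5479, -0.0882, 0.2856]
tcp_rot: [179.5, -0.6, -179.2]
ee_pos: [0.529, 0.1124, 0.2855]
tcp_rot: [179.6, -0.8, 174.5]
pos [0.529  0.1124 0.2855] rot [179.55  -0.78 174.46] -> d [-0.0628  0.088   0.0053] turn -0.04 t 51.2667
```

```bash
python3 drive.py '[[[-0.01,0.04,0],0,0.06],[[-0.04,0.07,0],0,0.06],[[-0.075,0.0888,0],0,0.06],[[-0.1,0.0888,0],0,0.06],[[-0.118,0.0888,0],0,0.06]]'|sed -n 2,3p;python3 drive.py '[[[0,0,0],0,0.06],[[0,0,0],0,0.06],[[0,0,0],0,0.06]]'|sed -n 2,3p
python3 -c "
from h import *
goto([.655,.1893,.228],174.5)
im,i=shot('wrist','wJ');t,it=shot('top','tJ')
# knob on tab: predicted at lid 1.83
H=np.array([.6006,.1953,.038]);e=np.array([.9954,-.0958,0])
for th in(1.7,1.83):
    f=th+.033;p=H+.181*(-np.cos(f)*e+np.array([0,0,np.sin(f)]));print(p.round(3),proj(it,p))
"
```

```text
ee_pos: [0.6575, 0.189, 0.2827]
tcp_rot: [179.6, -0.9, 174.6]
ee_pos: [0.6557, 0.1878, 0.2845]
tcp_rot: [179.6, -0.8, 174.5]
pos [0.6557 0.1878 0.2845] rot [179.56  -0.83 174.48] -> d [0.0001 0.001  0.0566] turn -0.02 t 51.9333
[0.63  0.192 0.217] (np.float64(238.5154376287753), np.float64(172.8733706568427))
[0.652 0.19  0.211] (np.float64(239.98125192267486), np.float64(163.4652458267857))
```

Descend and grip the tab.

```bash
python3 drive.py '[[[0,0.001,0.02],0,0.06],[[0,0.001,0.04],0,0.06],[[0,0.001,0.05],0,0.06],[[0,0.001,0.056],0,0.06],[[0,0.001,0.056],0,0.06]]'|sed -n 2,4p;python3 drive.py '[[[0,0,0],0,0.05],[[0,0,0],0,0.03],[[0,0,0],0,0.03],[[0,0,0],0,0.03],[[0,0,0],0,0.03]]' 25|sed -n 2,6p
```

```text
ee_pos: [0.6549, 0.1897, 0.228]
tcp_rot: [179.6, -0.8, 174.5]
wrist_force: [0.1, -0.5, 0.1]
ee_pos: [0.656, 0.19, 0.2301]
tcp_rot: [179.5, -0.7, 174.5]
wrist_force: [-1.7, -0.6, 7.1]
opening: 0.0351
grasp_force: 25.3
```

```bash
python3 drive.py '[[[0.017,0,-0.004],0,0.03],[[0.033,0,-0.006],0,0.03],[[0.05,0,-0.007],0,0.03],[[0.067,0,-0.007],0,0.03],[[0.084,0,-0.004],0,0.03]]'|sed -n 2,6p;python3 drive.py '[[[0.016,0,0.003],0,0.03],[[0.032,0,0.009],0,0.03],[[0.047,0,0.015],0,0.03],[[0.062,0,0.023],0,0.03],[[0.076,0,0.033],0,0.03]]'|sed -n 2,6p
```

```text
ee_pos: [0.5723, 0.1979, 0.2352]
tcp_rot: [179.5, -0.6, 174.5]
wrist_force: [0.6, -1.1, 6.7]
opening: 0.035
grasp_force: 26.4
ee_pos: [0.4957, 0.2052, 0.2036]
tcp_rot: [179.5, -0.6, 174.5]
wrist_force: [-5.6, -3.7, 10.9]
opening: 0.0351
grasp_force: 28.8
```

```bash
python3 drive.py '[[[0.013,0,0.01],0,0.03],[[0.025,0,0.022],0,0.03],[[0.036,0,0.035],0,0.03],[[0.046,0,0.049],0,0.03],[[0.054,0,0.063],0,0.03]]'|sed -n 2,6p;python3 drive.py '[[[0.007,0,0.015],0,0.03],[[0.013,0,0.031],0,0.03],[[0.017,0,0.048],0,0.03],[[0.02,0,0.064],0,0.03]]'|sed -n 2,6p
```

```text
ee_pos: [0.4403, 0.2105, 0.1398]
tcp_rot: [179.6, -0.8, 174.5]
wrist_force: [-6.1, -4.8, 4.2]
opening: 0.035
grasp_force: 29.8
ee_pos: [0.4196, 0.2125, 0.075]
tcp_rot: [179.7, -0.9, 174.5]
wrist_force: [-2.5, -8.1, 2.0]
opening: 0.0352
grasp_force: 30.7
```

Last bit down, gently.

```bash
python3 drive.py '[[[0.001,0,0.006],0,0.03],[[0.001,0,0.011],0,0.03],[[0.001,0,0.015],0,0.03],[[0.001,0,0.017],0,0.03],[[0.001,0,0.017],0,0.03]]'|sed -n 2,6p
```

```text
ee_pos: [0.418, 0.2127, 0.0577]
tcp_rot: [179.8, -1.0, 174.5]
wrist_force: [-7.9, -7.0, 0.5]
opening: 0.0355
grasp_force: 30.6
```

```bash
python3 drive.py '[[[0,0,0],0,0.05],[[0,0,0],0,0.07],[[0,0,0],0,0.085],[[0,0,0],0,0.085]]'|sed -n 2,4p;python3 drive.py '[[[0,0,-0.03],0,0.085],[[0,0,-0.06],0,0.085],[[0,0,-0.1],0,0.085],[[0,0,-0.14],0,0.085],[[0,0,-0.18],0,0.085]]'|sed -n 2,2p;python3 drive.py '[[[0,-0.01,-0.01],0,0.085],[[0,-0.01,-0.01],0,0.085],[[0,-0.01,-0.01],0,0.085],[[0,-0.01,-0.01],0,0.085]]'|sed -n 2,3p
python3 - <<'E'
from h import *
im,i=shot('wrist','wK');K=i['mtx'];A=dict(mtx=K,extrinsics=np.load('w6i.npy'));ref=cv2.imread('pics/w6.png')
g=lambda m:cv2.Laplacian(cv2.GaussianBlur(m.max(2),(0,0),1.2),cv2.CV_32F)
for n,u in[('knob',(325,170)),('cornerL',(230,181)),('cornerR',(423,181)),('label',(272,224))]:
    h=12;T=g(ref)[u[1]-h:u[1]+h+1,u[0]-h:u[0]+h+1];c=np.round(proj(i,onz(A,u,.05,True),True)).astype(int);S=35
    x0,y0=c[0]-S,max(0,c[1]-S)
    _,v,_,l=cv2.minMaxLoc(cv2.matchTemplate(g(im)[y0:c[1]+S,x0:c[0]+S],T,cv2.TM_CCOEFF_NORMED))
    print(n,round(v,2),'px diff',l[0]+x0+h-c[0],l[1]+y0+h-c[1])
i6=A
t,it=shot('top','tK');t0=cv2.imread('pics/top0.png');d=cv2.absdiff(t,t0).max(2)
m=cv2.morphologyEx((d>60).astype(np.uint8),cv2.MORPH_OPEN,np.ones((3,3)))
n,l,s,c=cv2.connectedComponentsWithStats(m);print([s[k].tolist() for k in range(1,n) if s[k,4]>25])
E
```

```text
ee_pos: [0.4201, 0.2142, 0.0592]
tcp_rot: [179.5, -0.7, 174.5]
wrist_force: [-0.5, -0.7, -0.8]
ee_pos: [0.4219, 0.2122, 0.2408]
ee_pos: [0.421, 0.2022, 0.2472]
tcp_rot: [179.6, -0.9, 174.5]
knob 0.9 px diff 0 0
cornerL 0.88 px diff 0 0
cornerR 0.94 px diff 0 0
label 0.87 px diff 1 0
[[399, 163, 10, 24, 180], [403, 190, 8, 23, 158], [407, 216, 8, 26, 168], [233, 221, 33, 23, 653], [132, 227, 190, 173, 16675], [403, 243, 17, 16, 231], [406, 275, 18, 17, 247], [325, 305, 167, 49, 4075], [276, 341, 18, 11, 133], [274, 361, 34, 37, 892], [260, 362, 12, 38, 263], [350, 363, 29, 32, 400], [548, 364, 54, 35, 765], [270, 379, 11, 15, 110], [534, 385, 12, 15, 122], [598, 386, 26, 10, 158]]
```

The lid matches its closed picture to the pixel, and the top view changed only at the three vans in the trough and the collar's old and new places. Handing in.

```bash
python3 -c "
from workcell import bot
print(bot.job_done())"
```

```text
the job is handed in; nothing more can be done
None
```

The job is handed in, with no verdict printed: the end stop is locked in the outer hole, all three vans are upright in the trough, and the lid is closed; while checking the lid was on its stop, I pressed the closed fingers against it at up to about 66 N.

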